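# Pack the bottling kit box and latch it

## Robot

A 7-joint arm with a two-finger parallel gripper is mounted at the origin on a cart in front of the work surface, level with it; the furniture and walls round the work are solid. World frame = base frame: x ahead of the robot, y to its left, z up, the work surface at z = 0. Lengths are in m, angles in rad, forces in N, time in s.
With the tool pointing down it reaches from about 0.425 to 0.875 m from the base axis. Payload 4.7 kg.
Tool frame: the origin (TCP) lies at the very end of the fingers, on their centre line; the grasp point (between the pads) lies 19 mm behind it; z points along the fingers, y is the direction in which the jaws open and shut (so a half turn about z gives the same grasp; the last joint's range is limited). The gripper opens to 87 mm and grips with 3 to 60 N. Pads are 19 mm wide; open, the fingers measure 117 mm over their backs; the gripper's body (75 mm by 190 mm) begins 51 mm behind the grasp point.
Start: joints at [-1.175, 0.321, -0.07, 1.45, 0.023, 1.371, -0.057], TCP at [0.242, 0.603, 0.195] pointing down, gripper open.
Joint ranges: [-2.86, 2.86], [-0.3, 2.09], [-1.38, 1.24], [0.06, 2.45], [-1.56, 4.7], [0.09, 2.05], [-2.69, 2.69]. Speed limits (rad/s): [2.57, 2.57, 3.14, 3.14, 3.14, 3.14, 3.14].

## Interface

Orientations are given as a rotation vector (axis times angle).
In Python, from bench import * gives the robot as it stands.
- The arm moves only by the shell command python3 -m jog 'ROWS' [OPENING] [FORCE]. ROWS is JSON, a list of rows, each a list of 4 numbers: the shift along the world's x, y, z in mm, then the turn about the world's z in rad. In form: [[x, y, z, twist], ...]. A call has exactly 8 rows; each row is the pose to reach, as a shift and turn from the pose commanded when the call began; what a row does not reach only later rows make up. A row lasts 1/8 s, in which the tool goes at most 62.5 mm and 10.7 degrees, less where a joint would pass 70% of its speed; a pose out of reach is approached as far as the arm can. A call with a gripper value outside its range is refused whole. OPENING is the opening, from -1 (shut) to 1 (fully open), set as the call begins (- or left out, the last holds). The fingers move at their own pace and stop on an object; FORCE is the grip in N (left out, the last holds). Time passes only in rows, so rows that repeat a pose let the fingers close, or fill a call up. It gives the time, the measured TCP pose, the force and the opening at its end, in the units of the state.
- get_state(): the state, without advancing time (a new reading comes with each control period).
- get_image(name): name is "scene" or "top"; returns a dict with "image" (384x512x3 uint8, red, green, blue), "fx", "fy", "cx", "cy" (pixels), "position" and "rotation" of the camera in the world. Camera axes: x right, y down, z forward; pixel columns grow to the right and rows downward; lengths in m; the calibration is good to about 2 mm. A picture is of the moment at which its call begins. There is no depth.
- close_job(): hands the job in, once; it reports no verdict.
The state is a dict: "time": time; "joint_positions": joint angles; "qd": joint speeds; "joint_torque": joint torques, N m; "position": TCP position; "tool_rot": TCP orientation; "ft_force": force on the tool from outside, world axes, zero at the start; "torque": the same for the moment, N m; "grip_width": opening from 0.0 (shut) to 1.0 (fully open).
Only numpy, scipy, OpenCV 4.12 (cv2) and the standard library are available. Lean on these libraries where they do the work, as an engineer would, in place of code of your own. Each camera call takes 0.05 s, during which the arm holds its last target. There are 200 camera calls.

## Task

Get the bottling kit box ready to travel: tip the spare caps from the scoop into the box's caps well (pick up any that go astray), stand the scoop upright back on the table clear of the box, and put every loose tool lying out on the left (cap key, thermometer, marker pen) into the tool bay. Then shut the lid, hook the draw latch's wire bail over the keeper on the lid, and press the lever down past its dead centre until the latch is clamped home. Do not knock the loose bottle over.

Things in the scene. Friction and masses are not known exactly. Their poses are not given: they have to be found in the camera images.
- kit_box: Teal kit box, fixed: 160 mm deep (x), 353 wide (y), rim 105 high, 5 mm walls, 6 mm floor. Origin: centre of the underside; x away from the robot, y left, z up. Inside, a divider 96 mm high: tool bay left (x -75..75, y -40..171), caps well right (x -75..75, y -171..-46). From the front rim (x -80) a solid front slopes outward to the table, 35 degrees off vertical; a draw latch sits in its middle.
- lid (a joint): angle (rad) of the lid: 0 shut, 1.65 fully open (just past upright). Flat plate 160 x 353 x 8 mm, hinged at the box's far rim: axis along the box's y at x = 80, z = 105 mm of the box, in the plane of the lid's underside. The hinge is stiff: the lid stays where it is left; 1 to 3 N at its front edge move it.
- keeper (a point): centre of the keeper, mid-width at the lid's front edge: steel claw 24 mm wide (y), 4 thick, 14 tall, out of the sloped front and leaning 15 degrees back toward the lid, on a steel plate that rises 15 mm above the lid behind it. The latch's crossbar goes behind the claw, on that plate: hooked, its centre is 4 to 14 mm further along this point's x. Axes of the lid (those of the box when shut).
- latch_pivot (a point): the latch lever's pivot axis (parallel to the box's y), on the sloped front, 27 mm below and 31 mm in front of the front rim; axes of the box
- lever (a joint): angle (rad) of the latch lever on latch_pivot: 0 closed, down along the sloped front (toward the robot, 55 degrees below level); grows as its free end swings out and up: level 0.96, upright 2.53, stop 2.6. Friction holds it (left half open it sinks very slowly). With the bar hooked and lid shut, springs resist below about 1.2 (about 5 N at the grip); past dead centre, near 0.32, they pull it on toward 0.
- lever_grip (a point): centre of the lever's red plastic grip, 68 mm along the lever from the pivot and cranked 8 mm outward (so seen from the pivot it is 0.117 rad above the lever): 26 mm wide (box y), 22 mm along the lever, 9 mm thick; can be pinched across its 26 mm width from above and led round the pivot
- bail (a joint): angle (rad) of the wire bail, pinned to the lever 12 mm from the lever's pivot on the grip's side: 0 = folded to the grip, 0.45 rad above the lever; grows as it swings toward the lid (latched about 2.7). It swings freely: raise the lever upright with the lid shut and it falls over the keeper onto the plate behind the claw. The lever must be past about 1.6 for it to reach over.
- hook (a joint): stretch (m) of the two springs that carry the bail's crossbar: 0 slack, about 0.005 when properly clamped (6000 N/m, limit 0.008)
- hook_bar (a point): middle of the bail's crossbar, a 5 mm round steel bar 38 mm long (along the box's y), 43.5 mm from the bail's pin
- scoop_handle (a point): centre of the handle of a white scoop: level bar 105 mm long (scoop x), 20 wide (y), 16 thick, 86 mm above the scoop's underside, joined to the scoop at its back end only. Axes of the scoop: x to its open nose, z up. Caps begin to slide when it is tipped 25 to 40 degrees nose down.
- scoop: the scoop: 150 mm long, 80 wide, its nose open and level with the 3 mm floor; back wall 47 mm high, sides falling to 6 mm at the nose; 0.13 kg. Origin: centre of its underside, 5 mm ahead of the handle point; same axes. It holds the spare caps in one layer.
- scoop_nose (a point): middle of the scoop's nose, at the underside of the lip, 75 mm ahead of the scoop's origin and 80 mm ahead of and 86 mm below the handle point; axes of the scoop
- bottle_mid (a point): loose full bottle near the right edge, 77 mm round, 222 mm tall, 0.9 kg; point on its axis 100 mm above its base; a bystander
- cap_1_mid (a point): black screw cap, 33 mm across, 19 mm high; its centre, z along its axis. Starts in the scoop; absent in some starts
- cap_2_mid (a point): black screw cap, 33 mm across, 19 mm high; its centre, z along its axis. Starts in the scoop; absent in some starts
- cap_3_mid (a point): black screw cap, 33 mm across, 19 mm high; its centre, z along its axis. Starts in the scoop; absent in some starts
- cap_4_mid (a point): black screw cap, 33 mm across, 19 mm high; its centre, z along its axis. Starts in the scoop; absent in some starts
- cap_5_mid (a point): black screw cap, 33 mm across, 19 mm high; its centre, z along its axis. Starts in the scoop; absent in some starts
- cap_6_mid (a point): black screw cap, 33 mm across, 19 mm high; its centre, z along its axis. Starts in the scoop; absent in some starts
- cap_7_mid (a point): black screw cap, 33 mm across, 19 mm high; its centre, z along its axis. Starts in the scoop; absent in some starts
- cap_key_grip (a point): red moulded cap key (ring wrench) 180 mm long, 53 mm across its ring, 14 mm high; point on its 22 mm wide handle, half-way up; its y axis runs along the key, the handle's end lies 75 mm away along +y and the ring's far end 105 mm away along -y. May be absent
- thermometer_grip (a point): probe thermometer 183 mm long; centre of its white head (22 mm wide, 66 mm long, 16 mm high); its y axis runs along it, head's end 37 mm away along +y, probe's tip 146 mm away along -y. May be absent
- marker_grip (a point): marker pen 135 mm long, 17 mm thick, its centre; y axis along the pen. May be absent. A fixed dial scale stands behind it (from world x 0.58, y 0.34 on, pan 178 mm high): leave room for the gripper

How it is judged:
On the way, in this order (a step that is already met when the one before it is completed fails the run):
1. the scoop is tipped nose down, by more than 0.5 rad, with its nose over the caps well (angle between scoop's own z axis and vertical above 0.5 rad and x of scoop_nose in the frame of kit_box between -0.09 and 0.09 m and y of scoop_nose in the frame of kit_box between -0.2 and -0.03 m and z of scoop_nose in the frame of kit_box between 0.02 and 0.35 m), for 0.1 s.
2. all caps are in the caps well, all tools in the tool bay, and the scoop stands upright on the table clear of the box (x of cap_1_mid in the frame of kit_box between -0.076 and 0.076 m and y of cap_1_mid in the frame of kit_box between -0.172 and -0.044 m and z of cap_1_mid in the frame of kit_box between 0.004 and 0.1 m and x of cap_2_mid in the frame of kit_box between -0.076 and 0.076 m and y of cap_2_mid in the frame of kit_box between -0.172 and -0.044 m and z of cap_2_mid in the frame of kit_box between 0.004 and 0.1 m and x of cap_3_mid in the frame of kit_box between -0.076 and 0.076 m and y of cap_3_mid in the frame of kit_box between -0.172 and -0.044 m and z of cap_3_mid in the frame of kit_box between 0.004 and 0.1 m and x of cap_4_mid in the frame of kit_box between -0.076 and 0.076 m and y of cap_4_mid in the frame of kit_box between -0.172 and -0.044 m and z of cap_4_mid in the frame of kit_box between 0.004 and 0.1 m and x of cap_5_mid in the frame of kit_box between -0.076 and 0.076 m and y of cap_5_mid in the frame of kit_box between -0.172 and -0.044 m and z of cap_5_mid in the frame of kit_box between 0.004 and 0.1 m and x of cap_6_mid in the frame of kit_box between -0.076 and 0.076 m and y of cap_6_mid in the frame of kit_box between -0.172 and -0.044 m and z of cap_6_mid in the frame of kit_box between 0.004 and 0.1 m and x of cap_7_mid in the frame of kit_box between -0.076 and 0.076 m and y of cap_7_mid in the frame of kit_box between -0.172 and -0.044 m and z of cap_7_mid in the frame of kit_box between 0.004 and 0.1 m and x of cap_key_grip in the frame of kit_box between -0.076 and 0.076 m and y of cap_key_grip in the frame of kit_box between -0.042 and 0.172 m and z of cap_key_grip in the frame of kit_box between 0.004 and 0.1 m and x of thermometer_grip in the frame of kit_box between -0.076 and 0.076 m and y of thermometer_grip in the frame of kit_box between -0.042 and 0.172 m and z of thermometer_grip in the frame of kit_box between 0.004 and 0.1 m and x of marker_grip in the frame of kit_box between -0.076 and 0.076 m and y of marker_grip in the frame of kit_box between -0.042 and 0.172 m and z of marker_grip in the frame of kit_box between 0.004 and 0.1 m and height (world z) of scoop_nose below 0.012 m and angle between scoop_nose's own z axis and vertical below 0.12 rad and horizontal distance between scoop_handle and kit_box above 0.12 m and linear speed of scoop below 0.02 m/s), for 0.2 s.
3. the lid is shut (value of joint lid below 0.03 rad), for 0.2 s.
4. the latch's crossbar lies behind the keeper claw with the lid shut (x of hook_bar in the frame of keeper between 0.003 and 0.022 m and y of hook_bar in the frame of keeper between -0.012 and 0.012 m and z of hook_bar in the frame of keeper between -0.008 and 0.016 m and value of joint lid below 0.03 rad), for 0.1 s.
5. the lever is pressed home with the bail drawn tight (value of joint lever below 0.12 rad and value of joint hook above 0.003 m and value of joint lid below 0.03 rad), for 0.2 s.
At the end, for the whole second after the job is handed in: All present caps lie in the caps well and all present tools in the tool bay, below the rim; the scoop stands upright on the table, handle 120 mm or more from the box centre; lid under 0.03 rad, crossbar behind the keeper claw, its springs stretched over 3 mm, lever under 0.12 rad (all of step 2 and all of step 5 and x of hook_bar in the frame of keeper between 0.003 and 0.022 m and y of hook_bar in the frame of keeper between -0.012 and 0.012 m and z of hook_bar in the frame of keeper between -0.008 and 0.016 m); the robot touches nothing.
It fails at once if the loose bottle is knocked over (leans more than 0.4 rad) (angle between bottle_mid's own z axis and vertical above 0.4 rad).
Of cap_1, cap_2, cap_3, cap_4, cap_5, cap_6, cap_7 only 4 to 7 are there at a start; the rules pass over those that are not, and their reading is None.
Of cap_key, thermometer, marker only 2 to 3 are there at a start; the rules pass over those that are not, and their reading is None.
At some moment in a run one of marker may be knocked a few centimetres aside while the robot is not near it.
It also fails if it takes over 200 s, if anything falls off the work surface, if the arm or the gripper's body presses on something with over 40 N, if the wrist force passes 120 N, or if a joint passes its speed limit or range.

## Working session

There is one attempt and no reset: what is moved stays moved. The work goes in short steps, Python scripts to look and compute and a shell command to move; the robot and the scene stay as the last step left them, time stands still between calls to the robot, and variables do not carry over. Pictures are saved under pics/ and viewed, about 12 in all and at most 16, crops included, and the job is handed in when it is done.

```bash
mkdir -p pics; cat > h.py <<'E'
from bench import *
import numpy as np, cv2
from scipy.spatial.transform import Rotation as R
def shot(name,fn,crop=None,s=1.5):
    d=get_image(name); im=d["image"][:,:,::-1]
    np.savez('pics/%s.npz'%fn,**{k:np.array(v) for k,v in d.items()})
    save(im,fn,crop,s); return d
def save(im,fn,crop=None,s=1.5):
    if crop: x0,y0,x1,y1=crop; im=im[y0:y1,x0:x1]
    cv2.imwrite('pics/%s.png'%fn,cv2.resize(np.ascontiguousarray(im),None,fx=s,fy=s,interpolation=cv2.INTER_CUBIC))
def load(fn): return dict(np.load('pics/%s.npz'%fn))
def rot(d):
    r=np.array(d["rotation"]); return r if r.shape==(3,3) else R.from_rotvec(r).as_matrix()
def ray(d,u,v):
    return rot(d)@np.array([(u-d["cx"])/d["fx"],(v-d["cy"])/d["fy"],1.])
def at_z(d,u,v,z):
    r=ray(d,u,v);p=np.array(d["position"]); return p+r*(z-p[2])/r[2]
def proj(d,P):
    q=rot(d).T@(np.array(P)-d["position"]); return q[0]/q[2]*d["fx"]+d["cx"],q[1]/q[2]*d["fy"]+d["cy"]
E
python3 - <<'E'
from h import *
for n in("top","scene"):
    d=shot(n,n+"0"); print(n,d["fx"],d["cx"],d["cy"],d["position"],d["rotation"])
print(get_state())
E
```

```text
top 372.316585595218 250.81822025852964 183.66760715766642 [ 0.30986706 -0.16691575  1.47214902] [-2.11722557  2.1438764  -0.15766961]
scene 491.5609419542007 248.37791029069115 187.60834521052894 [-0.32738292 -0.82183445  1.2720027 ] [-2.21520144  1.02682581 -0.42698061]
{'time': 0.1, 'joint_positions': array([-1.17489572,  0.32177298, -0.07006404,  1.45154282,  0.02261302,
        1.37079161, -0.05688769]), 'qd': array([ 0.00147573, -0.00100458,  0.00079765, -0.00374189, -0.00123389,
       -0.00048489,  0.00086118]), 'joint_torque': array([-3.34647211e-04, -4.92567945e+01, -4.05844487e-01, -3.13396382e+01,
       -6.40442083e-02,  3.94497660e-02,  8.48318450e-05]), 'position': array([0.2420492 , 0.60267411, 0.19426022]), 'tool_rot': array([-5.96018034e-01, -3.08431351e+00,  2.69307836e-03]), 'ft_force': array([-0.55693997, -0.49627335,  1.00493726]), 'torque': array([-0.00843361, -0.00558929, -0.03367818]), 'grip_width': 0.9982391127607004}
```

View pics/top0.png

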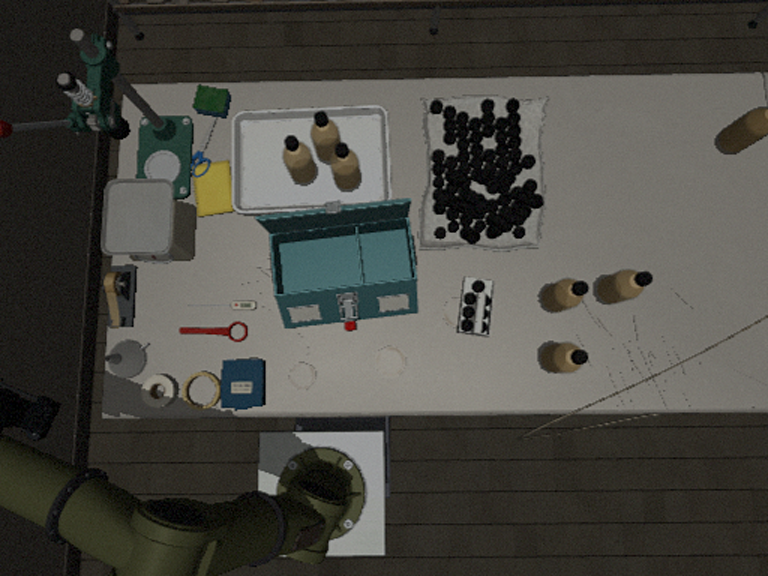

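View pics/scene0.png

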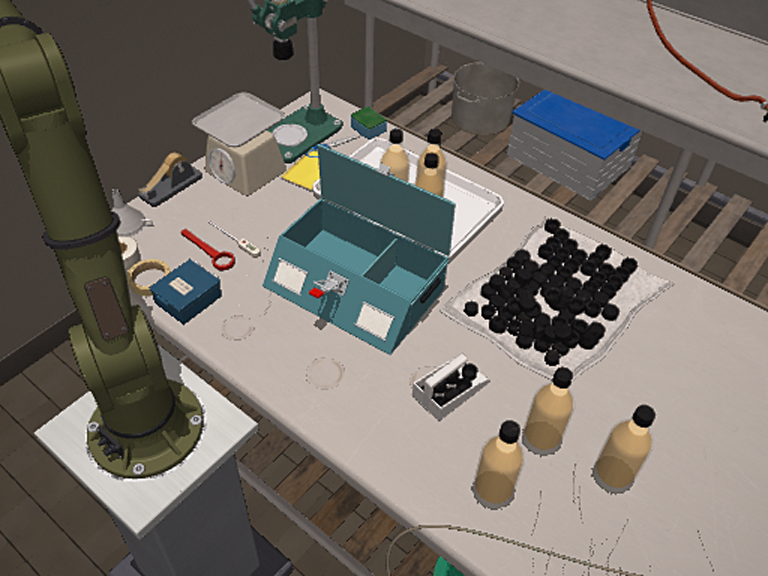

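```bash
python3 - <<'E'
from h import *
d=load("top0"); im=d["image"][:,:,::-1]
save(im,"c1",(165,125,345,235),4.4)
save(im,"c2",(65,170,185,275),5)
E
```

```text
(no output)
```

View pics/c1.png

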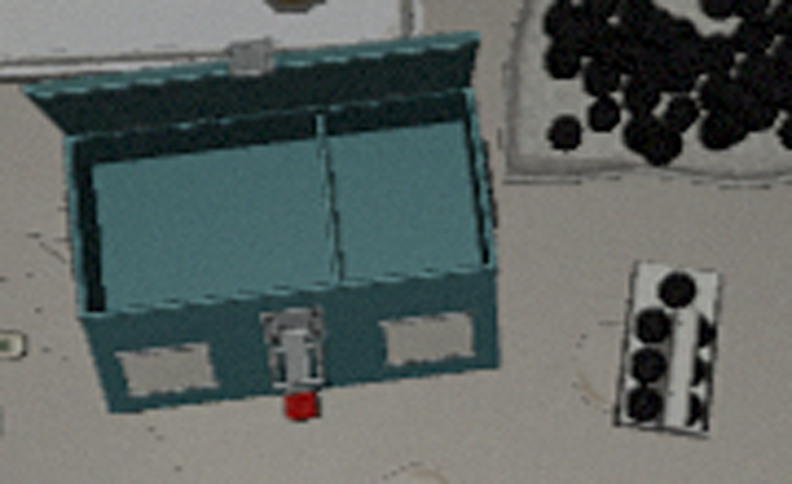

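View pics/c2.png

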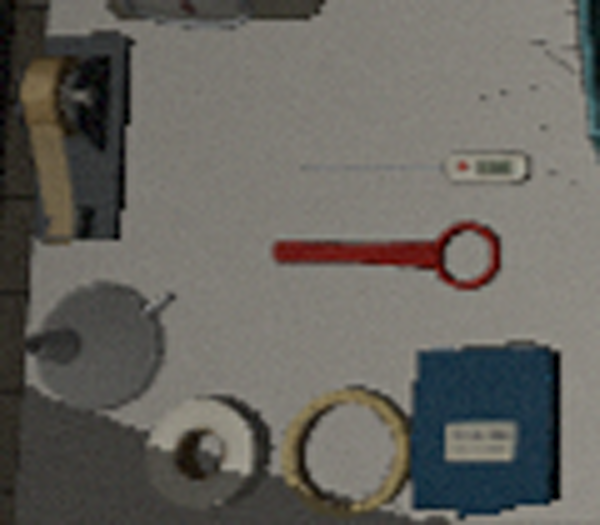

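```bash
python3 - <<'E'
from h import *
d=load("top0"); 
def c1(u,v,z): return at_z(d,165+u/4.4-.0,125+v/4.4,z)
def c2(u,v,z): return at_z(d,65+u/5,170+v/5,z)
f=lambda n,p:print(n,np.round(p,4))
FL=c1(80,315,.105);FR=c1(495,267,.105);BR=c1(470,88,.105);BL=c1(65,137,.105)
for n,p in zip(("FL","FR","BR","BL"),(FL,FR,BR,BL)): f(n,p)
print(np.linalg.norm(FL-FR),np.linalg.norm(BL-BR),np.linalg.norm(FL-BL),np.linalg.norm(FR-BR))
for n,p in(("baseL",c1(112,411,0)),("baseR",c1(498,367,0)),("grip",c1(301,405,.06))): f(n,p)
print("yaw",[np.arctan2(-(b-a)[0],(b-a)[1])for a,b in((FR,FL),(BR,BL))],"center",(FL+FR+BL+BR)/4)
for n,u,v,z in(("s nearL",617,425,0),("s nearR",707,435,0),("s farL",637,262,0),("s farR",718,270,0),("hA",690,305,.094),("hB",678,425,.094)): f(n,c1(u,v,z))
f("keyend",c2(274,252,.007));f("keyring",c2(500,255,.007));f("th tip",c2(302,167,.006));f("th head end",c2(530,168,.008));f("th head st",c2(445,166,.008))
for u,v in((520,250),(564,357),(628,286)): f("bottle",at_z(d,u/1.5,v/1.5,0.2))
f("bt",at_z(d,585/1.5,291/1.5,.21))
f("bt2",at_z(d,578/1.5,357/1.5,.21));f("bt3",at_z(d,643/1.5,279/1.5,.21))
s=load("scene0");save(s["image"][:,:,::-1],"c3",(265,225,335,285),10)
save(s["image"][:,:,::-1],"c4",(170,90,310,240),4)
E
```

```text
FL [0.488  0.1027 0.105 ]
FR [ 0.5242 -0.2478  0.105 ]
BR [ 0.6802 -0.2299  0.105 ]
BL [0.6422 0.1184 0.105 ]
0.3523698218862317 0.35035584346748194 0.1549859599809917 0.15703147971547424
baseL [0.4144 0.093  0.    ]
baseR [ 0.4496 -0.2547  0.    ]
grip [ 0.4132 -0.0808  0.06  ]
yaw [np.float64(0.10288345935949847), np.float64(0.1086931027054683)] center [ 0.58368819 -0.06416595  0.105     ]
s nearL [ 0.3963 -0.3597  0.    ]
s nearR [ 0.3864 -0.4395  0.    ]
s farL [ 0.5435 -0.3829  0.    ]
s farR [ 0.5352 -0.4559  0.    ]
hA [ 0.4912 -0.4125  0.094 ]
hB [ 0.3901 -0.3983  0.094 ]
keyend [0.4095 0.3711 0.007 ]
keyring [0.4049 0.192  0.007 ]
th tip [0.4767 0.3521 0.006 ]
th head end [0.4733 0.1697 0.008 ]
th head st [0.4758 0.2374 0.008 ]
bottle [ 0.5729 -0.4838  0.2   ]
bottle [ 0.3266 -0.5692  0.2   ]
bottle [ 0.4854 -0.7252  0.2   ]
bt [ 0.4739 -0.6231  0.21  ]
bt2 [ 0.3261 -0.5971  0.21  ]
bt3 [ 0.4996 -0.756   0.21  ]
```

View pics/c3.png

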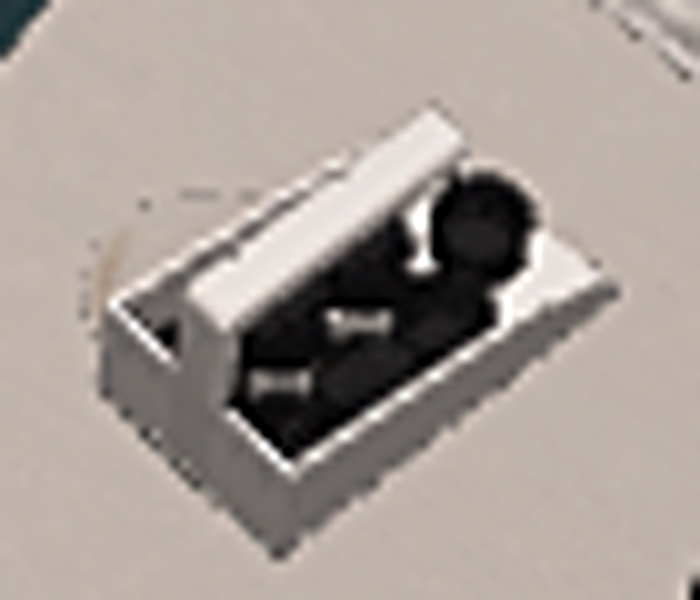

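View pics/c4.png

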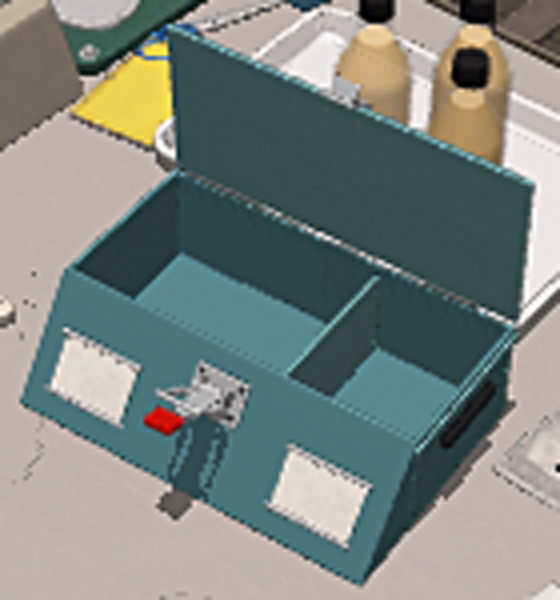

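```bash
python3 -m jog '[[21,-38,0,-0.15],[42,-77,0,-0.3],[62,-115,0,-0.46],[83,-153,0,-0.61],[104,-192,0,-0.76],[125,-230,0,-0.91],[145,-268,0,-1.06],[166,-307,0,-1.215]]' 0.2 30; python3 -m jog '[[0,0,-30,0],[0,0,-60,0],[0,0,-90,0],[0,0,-120,0],[0,0,-120,0],[0,0,-120,0],[0,0,-120,0],[0,0,-120,0]]'
python3 - <<'E'
from h import *
s=get_state(); M=R.from_rotvec(s["tool_rot"]).as_matrix(); print("jaw deg",np.degrees(np.arctan2(M[1,1],M[0,1])),M[:,2])
shot("top","t1",(65,150,185,255),5)
E
```

```text
time: 1.1
position: [0.4085, 0.2948, 0.1949]
tool_rot: [-2.255, -2.187, 0.001]
ft_force: [0.7, 0.1, -0.1]
grip_width: 0.6
time: 2.1
position: [0.4088, 0.2967, 0.0764]
tool_rot: [2.25, 2.192, 0.003]
ft_force: [0.2, -1.0, -0.1]
grip_width: 0.598
jaw deg -1.4857308965428317 [ 0.00144985  0.00132915 -0.99999807]
```

View pics/t1.png

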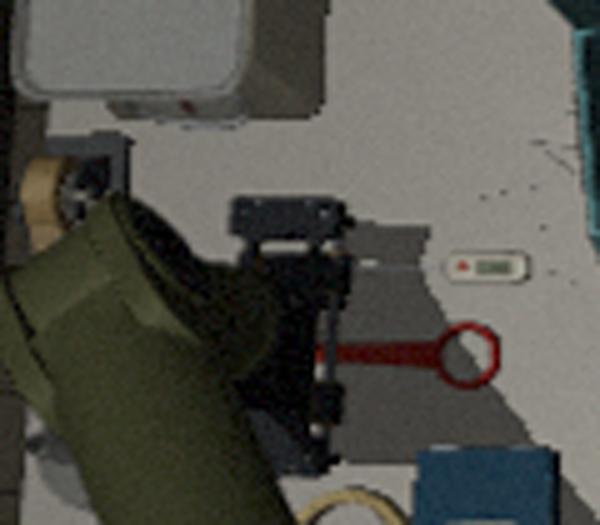

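```bash
python3 -m jog '[[0,0,-20,0],[0,0,-40,0],[0,0,-60,0],[0,0,-72,0],[0,0,-72,0],[0,0,-72,0],[0,0,-72,0],[0,0,-72,0]]'; python3 -m jog '[[0,0,0,0],[0,0,0,0],[0,0,0,0],[0,0,0,0],[0,0,0,0],[0,0,40,0],[0,0,80,0],[0,0,120,0]]' -1 30;python3 -m jog '[[0,0,40,0],[0,0,60,0],[0,0,60,0],[0,0,60,0],[0,0,60,0],[0,0,60,0],[0,0,60,0],[0,0,60,0]]'
```

```text
time: 3.15
position: [0.4086, 0.2965, 0.0039]
tool_rot: [2.25, 2.192, 0.002]
ft_force: [0.6, -0.1, -0.3]
grip_width: 0.597
time: 4.15
position: [0.4081, 0.2961, 0.1245]
tool_rot: [2.25, 2.192, -0.0]
ft_force: [-0.4, 0.8, 0.9]
grip_width: 0.002
time: 5.15
position: [0.4082, 0.2962, 0.1831]
tool_rot: [2.25, 2.192, -0.0]
ft_force: [-0.4, -0.4, -0.1]
grip_width: 0.009
```

```bash
python3 - <<'E'
from h import *
shot("scene","s2",(60,90,220,240),4)
E
```

```text
(no output)
```

View pics/s2.png

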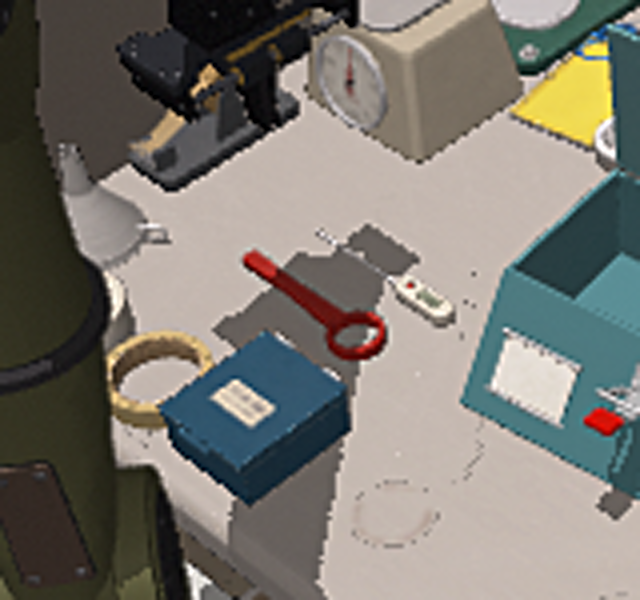

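```bash
python3 - <<'E'
from h import *
d=load("s2");c=lambda P:((lambda p:((p[0]-60)*4,(p[1]-90)*4))(proj(d,P)))
for P in([.4076,.296,.014],[.4095,.371,.014],[.405,.192,.014],[.4082,.2962,.1831],[.4745,.2045,.016]): print(np.round(c(P)))
a=load("top0");b=get_image("top");np.savez("pics/t3.npz",**{k:np.array(v) for k,v in b.items()})
for n,i in(("0",a["image"]),("now",b["image"])):
    i=i.astype(int); m=(i[:,:,0]>90)&(i[:,:,1]<50)&(i[:,:,2]<60); m[:,:110]=0; m[:,180:]=0; v,u=np.nonzero(m); print(n,len(u),u.min(),u.max(),v.min(),v.max(),u.mean(),v.mean())
E
python3 -m jog '[[0,0,0,0],[0,0,0,0],[0,0,0,0],[0,0,0,0],[0,0,0,0],[0,0,0,0],[0,0,0,0],[0,0,0,0]]' 0.0 30
```

```text
[298. 287.]
[245. 248.]
[375. 342.]
[269. 143.]
[422. 292.]
0 126 120 163 215 227 139.77777777777777 220.26190476190476
now 27 124 163 203 224 139.03703703703704 218.62962962962962
time: 6.25
position: [0.4082, 0.2962, 0.1833]
tool_rot: [2.25, 2.192, 0.0]
ft_force: [0.6, 0.0, 0.2]
grip_width: 0.502
```

```bash
python3 -m jog '[[0,0,-40,0],[0,0,-80,0],[0,0,-120,0],[0,0,-150,0],[0,0,-170,0],[0,0,-180,0],[0,0,-180,0],[0,0,-180,0]]'; python3 -m jog '[[0,0,0,0],[0,0,0,0],[0,0,0,0],[0,0,0,0],[0,0,0,0],[0,0,0,0],[0,0,0,0],[0,0,0,0]]' -1 30
```

```text
time: 7.25
position: [0.4089, 0.2968, 0.0042]
tool_rot: [2.25, 2.192, 0.003]
ft_force: [-0.2, 0.0, 0.8]
grip_width: 0.499
time: 8.25
position: [0.4082, 0.2962, 0.0033]
tool_rot: [2.25, 2.192, 0.0]
ft_force: [-0.6, 0.3, 0.0]
grip_width: 0.005
```

```bash
python3 - <<'E'
from h import *
shot("scene","s4",(90,110,190,190),7)
E
```

```text
(no output)
```

View pics/s4.png

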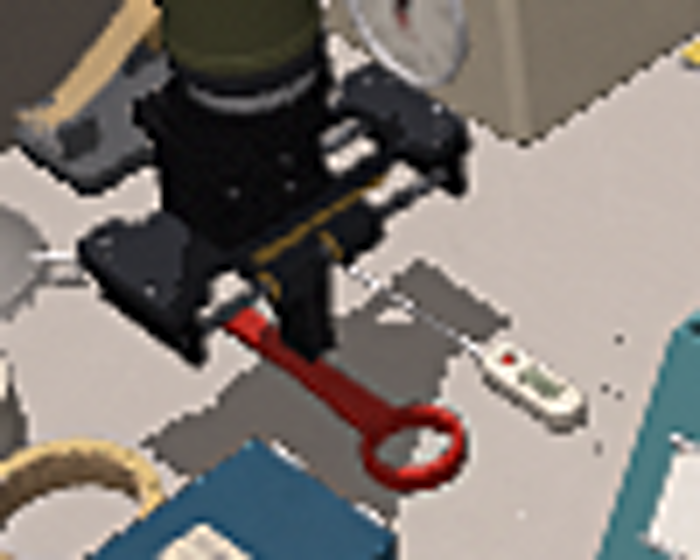

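```bash
python3 - <<'E'
from h import *
d=load("s4"); p=proj(d,[.4082,.2962,.0033]); print("tcp proj in crop",(p[0]-90)*7,(p[1]-110)*7)
for u,v in((240,318),(310,375),(465,450)): print(at_z(d,90+u/7,110+v/7,.012))
for n in("top0","t1","t3"):
    a=load(n); i=a["image"].astype(int); m=(i[:,:,0]>1.8*i[:,:,1])&(i[:,:,0]>1.8*i[:,:,2])&(i[:,:,0]>35); m[:,:110]=0; m[:,180:]=0;m[:205]=0;m[232:]=0
    v,u=np.nonzero(m); print(n,len(u),u.min(),u.max())
    for c in(122,130,138,146,152): w=v[u==c]; print(c,w.min() if len(w) else 0,w.max() if len(w) else 0, at_z(a,c,w.mean() if len(w) else 0,.01)[:2])
b=get_image("top"); cv2.imwrite("pics/t5.png",cv2.resize(b["image"][190:250,90:190,::-1],None,fx=7,fy=7,interpolation=cv2.INTER_CUBIC)); np.savez("pics/t5.npz",**{k:np.array(v) for k,v in b.items()})
E
```

```text
tcp proj in crop 315.54876000095504 375.63945467759777
[0.40602249 0.35106207 0.012     ]
[0.40159611 0.29104717 0.012     ]
[0.41680486 0.19080889 0.012     ]
top0 176 120 164
122 218 221 [0.41268292 0.36141937]
130 219 221 [0.41032953 0.32967443]
138 219 222 [0.40797869 0.29796385]
146 219 222 [0.40759179 0.26635471]
152 218 223 [0.40730177 0.24266131]
t1 142 128 164
122 0 0 [1.3664112  0.40404579]
130 0 0 [1.36563905 0.36903612]
138 219 222 [0.40797869 0.29796385]
146 219 222 [0.40759179 0.26635471]
152 218 223 [0.40730177 0.24266131]
t3 161 123 164
122 0 0 [1.3664112  0.40404579]
130 219 221 [0.41032953 0.32967443]
138 219 222 [0.40797869 0.29796385]
146 219 222 [0.40759179 0.26635471]
152 218 223 [0.40730177 0.24266131]
```

View pics/t5.png

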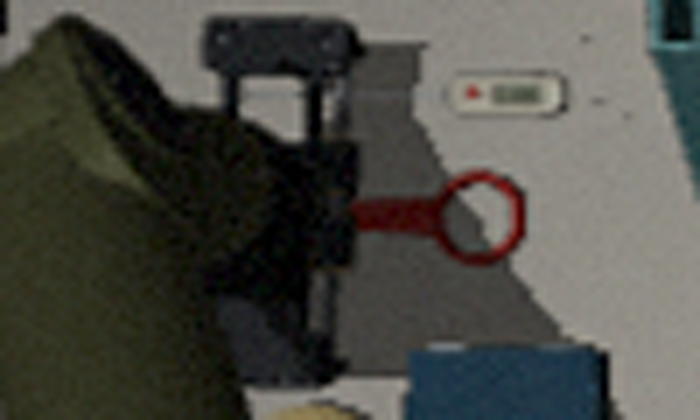

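```bash
python3 -m jog '[[0,0,20,0],[0,0,20,0],[0,0,20,0],[0,0,20,0],[0,0,20,0],[0,0,20,0],[0,0,20,0],[0,0,20,0]]' 0.0 30; python3 -m jog '[[0,0,-18,0],[0,0,-20,0],[0,0,-21,0],[0,0,-22,0],[0,0,-23,0],[0,0,-24,0],[0,0,-25,0],[0,0,-25,0]]'
python3 - <<'E'
from h import *
shot("scene","s6",(90,110,190,190),7)
E
```

```text
time: 9.35
position: [0.4082, 0.2962, 0.0233]
tool_rot: [2.25, 2.192, -0.0]
ft_force: [0.0, -0.3, 0.1]
grip_width: 0.496
time: 10.35
position: [0.4082, 0.2962, -0.0018]
tool_rot: [2.25, 2.192, -0.0]
ft_force: [0.6, -1.4, 0.0]
grip_width: 0.502
```

View pics/s6.png

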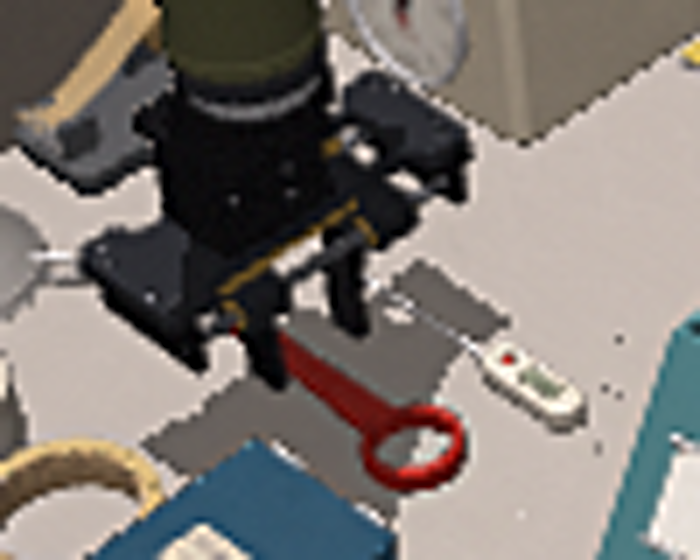

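```bash
python3 -m jog '[[0,0,-1,0],[0,0,-2,0],[0,0,-3,0],[0,0,-4,0],[0,0,-4,0],[0,0,-5,0],[0,0,-5,0],[0,0,-5,0]]'; python3 -m jog '[[0,0,-1,0],[0,0,-2,0],[0,0,-3,0],[0,0,-3,0],[0,0,-4,0],[0,0,-4,0],[0,0,-5,0],[0,0,-5,0]]'
```

```text
time: 11.4
position: [0.4082, 0.2962, -0.0067]
tool_rot: [2.25, 2.192, 0.0]
ft_force: [0.1, -0.1, 0.4]
grip_width: 0.501
time: 12.4
position: [0.4082, 0.2961, -0.0118]
tool_rot: [2.25, 2.192, -0.0]
ft_force: [0.0, 0.3, 0.7]
grip_width: 0.503
```

```bash
python3 - <<'E'
from h import *
d=load("s6")
for dx in(-.022,-.03):
  for z in(0,.01,.02,.03):
    p=proj(d,[.408+dx,.296,z]); print(dx,z,(p[0]-90)*7,(p[1]-110)*7)
for z in(0,.01,.02): p=proj(d,[.408+.03,.296,z]); print(z,(p[0]-90)*7,(p[1]-110)*7)
E
python3 -m jog '[[0,0,0,0],[0,0,0,0],[0,0,0,0],[0,0,0,0],[0,0,0,0],[0,0,0,0],[0,0,0,0],[0,0,0,0]]' -1 30
```

```text
-0.022 0 284.14396675697446 403.0371731838288
-0.022 0.01 281.1290560672535 389.34500050082374
-0.022 0.02 278.08911345249413 375.53914569735537
-0.022 0.03 275.0238258639493 361.618187067131
-0.03 0 272.28931859652835 411.2959742369284
-0.03 0.01 269.2180718706355 397.60528504647465
-0.03 0.02 266.1212642477914 383.80065310676633
-0.03 0.03 262.99857529314704 369.88065001614314
0 359.84708600240657 350.2969321842545
0.01 357.1864034640329 336.5991214941829
0.02 354.50396874646265 322.7893255415222
time: 13.4
position: [0.4082, 0.2962, -0.0117]
tool_rot: [2.25, 2.192, 0.0]
ft_force: [-0.6, 0.4, 0.3]
grip_width: 0.005
```

```bash
python3 - <<'E'
from h import *
d=shot("scene","s7",(100,130,180,190),9)
E
```

```text
(no output)
```

View pics/s7.png

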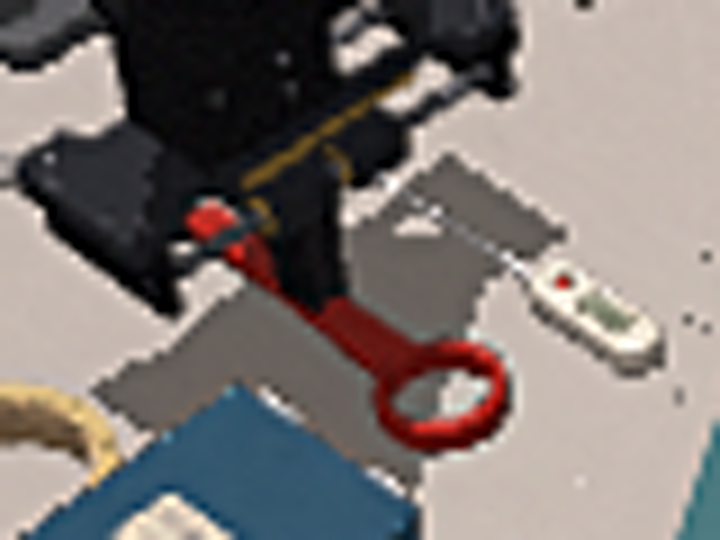

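```bash
python3 - <<'E'
from h import *
d=load("scene0")
for n,P,o in(("scoop",[.3864,-.4395,0],(293,280.8)),("FL",[.488,.1027,.105],(186.3,157.5)),("FR",[.5242,-.2478,.105],(273.8,201.8)),("bL",[.4144,.093,0],(175.5,190.8)),("bR",[.4496,-.2547,0],(260.5,235.5)),("th",[.4733,.1697,.008],(100+660/9,130+350/9)),("ring",[.405,.192,.007],(100+508/9,130+395/9))):
    print(n,np.round(proj(d,P),1),o)
t=load("t5")
for z in(.06,.08,.1): print(z,at_z(t,90+335/7,190+205/7,z))
s=load("s7"); print(at_z(s,135,164.2,.0),at_z(s,135,164.2,.014))
E
```

```text
scoop [294.1 281.3] (293, 280.8)
FL [186.4 156.1] (186.3, 157.5)
FR [273.9 200.6] (273.8, 201.8)
bL [175.6 190.2] (175.5, 190.8)
bR [259.5 236.2] (260.5, 235.5)
th [172.2 169.3] (173.33333333333331, 168.88888888888889)
ring [153.9 176.9] (156.44444444444446, 173.88888888888889)
0.06 [0.40923594 0.28278602 0.06      ]
0.08 [0.4078286  0.27641698 0.08      ]
0.1 [0.40642126 0.27004794 0.1       ]
[0.40806208 0.29720429 0.        ] [0.39996758 0.28488785 0.014     ]
```

```bash
python3 -m jog '[[0,0,0,0],[0,0,0,0],[0,0,0,0],[0,0,0,0],[0,0,-3,0],[0,0,-5,0],[0,0,-7,0],[0,0,-8,0]]' 0.0 30;  python3 -m jog '[[0,0,-1,0],[0,0,-2,0],[0,0,-2,0],[0,0,-3,0],[0,0,-3,0],[0,0,-4,0],[0,0,-4,0],[0,0,-4,0]]'; python3 -m jog '[[0,0,0,0],[0,0,0,0],[0,0,0,0],[0,0,0,0],[0,0,0,0],[0,0,0,0],[0,0,0,0],[0,0,0,0]]' -1 30
```

```text
time: 14.45
position: [0.4081, 0.2961, -0.0199]
tool_rot: [2.25, 2.192, -0.0]
ft_force: [0.1, 0.4, -0.4]
grip_width: 0.501
time: 15.45
position: [0.4082, 0.2962, -0.0237]
tool_rot: [2.25, 2.192, 0.0]
ft_force: [-0.3, -0.3, 0.3]
grip_width: 0.498
time: 16.45
position: [0.4083, 0.2963, -0.0237]
tool_rot: [2.25, 2.192, 0.0]
ft_force: [0.2, -0.3, 0.5]
grip_width: 0.22
```

```bash
python3 -m jog '[[0,0,15,0],[0,0,40,0],[0,0,70,0],[0,0,100,0],[0,0,130,0],[0,0,160,0],[0,0,170,0],[0,0,170,0]]'; python3 -m jog '[[20,-40,0,0.02],[40,-80,0,0.04],[60,-120,0,0.06],[82,-160,0,0.08],[104,-202,0,0.1],[125,-245,0,0.12],[140,-273,0,0.13],[145,-283,0,0.13]]'
python3 - <<'E'
from h import *
d=shot("scene","s8",(130,60,290,200),4)
E
```

```text
time: 17.45
position: [0.4084, 0.2963, 0.1468]
tool_rot: [2.25, 2.192, 0.002]
ft_force: [0.5, -0.0, -0.6]
grip_width: 0.222
time: 18.45
position: [0.5527, 0.0108, 0.1448]
tool_rot: [-2.107, -2.329, 0.004]
ft_force: [-0.6, 0.9, -0.9]
grip_width: 0.22
```

View pics/s8.png

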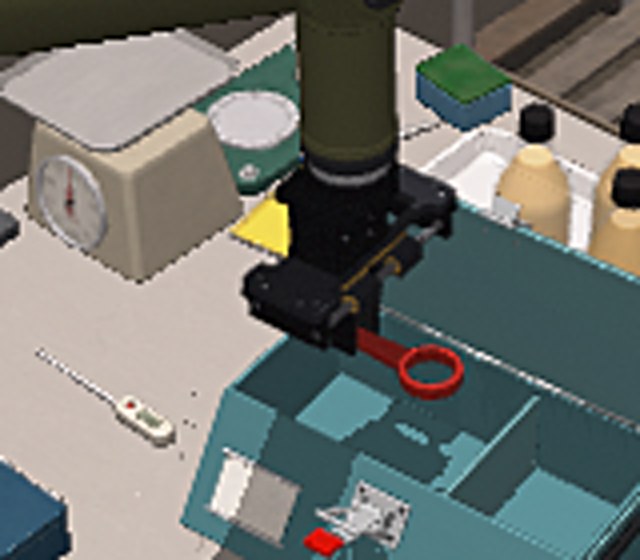

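```bash
python3 - <<'E'
from h import *
d=load("s8")
c,s=np.cos(.105),np.sin(.105)
for z in(.145,.16,.172,.18):
    P=[.5527-.0245*c+.0095*s,.0108-.0245*s-.0095*c,z]; p=proj(d,P); print(z,(p[0]-130)*4,(p[1]-60)*4)
E
python3 -m jog '[[0,0,-20,0],[0,0,-40,0],[0,0,-60,0],[0,0,-80,0],[0,0,-95,0],[0,0,-105,0],[0,0,-113,0],[0,0,-113,0]]'; python3 -m jog '[[0,0,0,0],[0,0,0,0],[0,0,0,0],[0,0,0,0],[0,0,0,0],[0,0,30,0],[0,0,70,0],[0,0,113,0]]' -0.25 30
```

```text
0.145 346.9582153136349 380.5176012511781
0.16 346.4667380276063 367.28326457085996
0.172 346.06870755398086 356.56523253411603
0.18 345.8009210960329 349.35436797605894
time: 19.5
position: [0.5529, 0.0133, 0.0329]
tool_rot: [-2.103, -2.334, 0.001]
ft_force: [0.4, -0.7, -1.4]
grip_width: 0.225
time: 20.5
position: [0.5528, 0.0131, 0.1471]
tool_rot: [-2.103, -2.333, 0.001]
ft_force: [1.0, 0.2, 1.1]
grip_width: 0.372
```

```bash
python3 -m jog '[[-15,38,0,-0.03],[-31,76,0,-0.06],[-47,115,0,-0.09],[-62,153,0,-0.12],[-78,191,0,-0.12],[-78,191,-40,-0.12],[-78,191,-80,-0.12],[-78,191,-120,-0.12]]' 0.1; python3 -m jog '[[0,0,-20,0],[0,0,-35,0],[0,0,-43,0],[0,0,-48,0],[0,0,-51,0],[0,0,-51,0],[0,0,-51,0],[0,0,-51,0]]'; python3 -m jog '[[0,0,0,0],[0,0,0,0],[0,0,0,0],[0,0,0,0],[0,0,0,0],[0,0,0,0],[0,0,0,0],[0,0,0,0]]' -1 30
python3 - <<'E'
from h import *
d=get_image("scene");np.savez("pics/s9.npz",**{k:np.array(v) for k,v in d.items()})
i=d["image"].astype(int); m=((i[:,:,0]>1.8*i[:,:,1])&(i[:,:,0]>1.8*i[:,:,2])&(i[:,:,0]>35)).astype(np.uint8)
n,l,st,c=cv2.connectedComponentsWithStats(m)
for k in range(1,n):
    if st[k,4]>8: print(st[k],c[k],at_z(d,*c[k],.014)[:2])
E
```

```text
time: 21.5
position: [0.4752, 0.2045, 0.0253]
tool_rot: [2.239, 2.204, 0.001]
ft_force: [0.5, 0.4, 0.4]
grip_width: 0.545
time: 22.5
position: [0.4755, 0.2044, -0.0244]
tool_rot: [2.239, 2.203, 0.001]
ft_force: [0.3, 0.8, 0.4]
grip_width: 0.548
time: 23.5
position: [0.4752, 0.2042, -0.0247]
tool_rot: [2.239, 2.203, 0.0]
ft_force: [0.6, -0.3, 0.5]
grip_width: 0.248
[432   0  78  69 345] [464.55652174  42.5826087 ] [ 2.00513457 -0.28010686]
[235 180   7   3  13] [238.38461538 180.69230769] [ 0.58240908 -0.05113161]
[206 192  10   7  46] [210.41304348 195.17391304] [ 0.46778308 -0.02320422]
```

```bash
python3 -m jog '[[0,0,15,0],[0,0,40,0],[0,0,70,0],[0,0,100,0],[0,0,130,0],[0,0,160,0],[0,0,172,0],[0,0,172,0]]'; python3 -m jog '[[10,-37,0,0.02],[20,-75,0,0.04],[31,-112,0,0.06],[42,-150,0,0.08],[52,-187,0,0.1],[63,-224,0,0.12],[71,-252,0,0.12],[73,-261,0,0.12]]'; python3 -m jog '[[0,0,0,0],[0,0,-30,0],[0,0,-60,0],[0,0,-80,0],[0,0,-95,0],[0,0,-105,0],[0,0,-113,0],[0,0,-113,0]]'
python3 - <<'E'
from h import *
d=shot("scene","s10",(160,90,280,200),5)
i=d["image"].astype(int); m=(i.min(2)>150).astype(np.uint8)
n,l,st,c=cv2.connectedComponentsWithStats(m)
for k in range(1,n):
    if st[k,4]>5 and 170<c[k][0]<270 and 110<c[k][1]<210: print(st[k],c[k])
s=get_state(); print(proj(d,[s["position"][0],s["position"][1],.06]))
E
```

```text
time: 24.55
position: [0.4756, 0.2044, 0.1481]
tool_rot: [2.239, 2.203, 0.003]
ft_force: [-0.2, -0.2, -1.2]
grip_width: 0.248
time: 25.55
position: [0.5473, -0.059, 0.1459]
tool_rot: [-2.106, -2.33, 0.004]
ft_force: [-0.7, 0.4, -1.2]
grip_width: 0.247
time: 26.55
position: [0.548, -0.0567, 0.034]
tool_rot: [-2.103, -2.334, 0.001]
ft_force: [-0.6, -0.8, -0.1]
grip_width: 0.247
[264 155   6   3   6] [266.5 156. ]
[199 160   9   5   9] [203.         162.22222222]
[182 172  23  23 289] [192.40138408 183.48442907]
[213 189  11   6  25] [217.64 191.92]
(np.float64(233.24054627786583), np.float64(177.67624680054786))
```

```bash
python3 -m jog '[[0,0,0,0],[0,0,0,0],[0,0,0,0],[0,0,0,0],[0,0,0,0],[0,0,30,0],[0,0,70,0],[0,0,113,0]]' -0.2 30; python3 -m jog '[[-13,-44,0,-0.18],[-27,-87,0,-0.36],[-40,-131,0,-0.54],[-54,-175,0,-0.72],[-67,-218,0,-0.9],[-80,-262,0,-1.08],[-94,-306,0,-1.26],[-107,-348,0,-1.44]]' 0.2 30; python3 -m jog '[[0,0,0,-0.18],[0,0,0,-0.37],[0,0,-30,-0.37],[0,0,-50,-0.37],[0,0,-60,-0.37],[0,0,-60,-0.37],[0,0,-60,-0.37],[0,0,-60,-0.37]]'
python3 - <<'E'
from h import *
s=get_state(); M=R.from_rotvec(s["tool_rot"]).as_matrix(); print("jaw deg",np.degrees(np.arctan2(M[1,1],M[0,1])),s["joint_positions"])
d=get_image("top"); np.savez("pics/t11.npz",**{k:np.array(v) for k,v in d.items()})
im=np.hstack([cv2.resize(d["image"][y0:y0+80,x0:x0+80,::-1],None,fx=5,fy=5,interpolation=cv2.INTER_CUBIC) for x0,y0 in((175,140),(280,160))]); cv2.imwrite("pics/t11.png",im)
E
```

```text
time: 27.6
position: [0.5478, -0.0568, 0.1482]
tool_rot: [-2.103, -2.334, 0.001]
ft_force: [0.0, 0.5, -0.2]
grip_width: 0.398
time: 28.6
position: [0.4407, -0.4061, 0.1474]
tool_rot: [3.121, 0.359, 0.001]
ft_force: [0.1, -0.6, -0.5]
grip_width: 0.601
time: 29.6
position: [0.4417, -0.4052, 0.0881]
tool_rot: [3.134, -0.212, 0.002]
ft_force: [0.3, -0.5, 0.4]
grip_width: 0.599
jaw deg -97.74542486626956 [-0.10922193  0.43800458  1.01439103  1.74299095 -0.39986894  1.18416473
 -0.68870998]
```

View pics/t11.png

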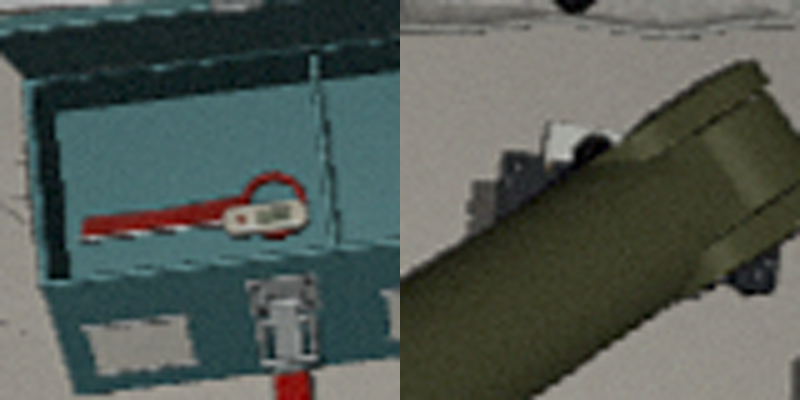

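```bash
python3 -m jog '[[0,0,-15,0],[0,0,-28,0],[0,0,-38,0],[0,0,-45,0],[0,0,-49,0],[0,0,-49,0],[0,0,-49,0],[0,0,-49,0]]'; python3 -m jog '[[0,0,0,0],[0,0,0,0],[0,0,0,0],[0,0,0,0],[0,0,0,0],[0,0,0,0],[0,0,0,0],[0,0,0,0]]' -1 50; python3 -m jog '[[0,0,2,0],[0,0,4,0],[0,0,7,0],[0,0,10,0],[0,0,10,0],[0,0,10,0],[0,0,10,0],[0,0,10,0]]'
```

```text
time: 30.65
position: [0.4415, -0.405, 0.0387]
tool_rot: [3.134, -0.212, 0.001]
ft_force: [0.4, 0.6, -0.8]
grip_width: 0.603
time: 31.65
position: [0.4412, -0.4048, 0.0382]
tool_rot: [3.134, -0.212, -0.0]
ft_force: [0.9, 1.3, -0.1]
grip_width: 0.223
time: 32.65
position: [0.4412, -0.4048, 0.0482]
tool_rot: [3.134, -0.212, -0.0]
ft_force: [-1.1, 1.0, -1.6]
grip_width: 0.222
```

```bash
python3 -m jog '[[0,0,10,0],[0,0,25,0],[0,0,45,0],[0,0,65,0],[0,0,85,0],[0,0,105,0],[0,0,122,0],[0,0,130,0]]'; python3 -m jog '[[8,15,0,0.02],[23,45,0,0.05],[41,82,0,0.09],[60,120,0,0.13],[79,158,0,0.17],[96,193,0,0.2],[109,219,0,0.23],[114,229,0,0.24]]'; python3 -m jog '[[0,0,0,0],[0,0,0,0],[0,0,0,0],[0,0,-5,0],[0,0,-10,0],[0,0,-15,0],[0,0,-20,0],[0,0,-20,0]]' -1 25
python3 - <<'E'
from h import *
s=get_state(); M=R.from_rotvec(s["tool_rot"]).as_matrix(); print("jaw deg",np.degrees(np.arctan2(M[1,1],M[0,1])),s["torque"])
d=get_image("scene"); np.savez("pics/s12.npz",**{k:np.array(v) for k,v in d.items()})
cv2.imwrite("pics/s12.png",cv2.resize(d["image"][120:220,210:330,::-1],None,fx=6,fy=6))
E
```

```text
time: 33.65
position: [0.4415, -0.4051, 0.1796]
tool_rot: [3.134, -0.212, 0.002]
ft_force: [0.3, 0.0, -2.0]
grip_width: 0.223
time: 34.65
position: [0.5559, -0.173, 0.1776]
tool_rot: [-3.137, -0.171, 0.002]
ft_force: [-0.3, -0.8, -1.5]
grip_width: 0.217
time: 35.65
position: [0.5549, -0.1756, 0.1577]
tool_rot: [-3.137, -0.165, 0.002]
ft_force: [0.2, -0.2, -1.7]
grip_width: 0.225
jaw deg -83.99093587465569 [-0.0685257   0.17365374  0.00134996]
```

```bash
python3 -m jog '[[0,0,-8,0],[0,0,-15,0],[5,0.5,-18,0],[11,1,-21,0],[16,2,-25,0],[21,2,-29,0],[26,3,-33,0],[30,3,-37,0]]' -1 20;  python3 -m jog '[[3,0,-4,0],[6,1,-8,0],[9,1,-12,0],[12,1,-16,0],[14,1.5,-19,0],[14,1.5,-19,0],[14,1.5,-19,0],[14,1.5,-19,0]]'
python3 - <<'E'
from h import *
s=get_state(); print(s["torque"])
d=get_image("scene"); np.savez("pics/s13.npz",**{k:np.array(v) for k,v in d.items()})
a=load("s12")["image"][120:220,210:310,::-1];b=d["image"][120:220,210:310,::-1]
cv2.imwrite("pics/s13.png",np.hstack([cv2.resize(np.ascontiguousarray(q),None,fx=4,fy=4,interpolation=cv2.INTER_CUBIC) for q in(a,b)]))
E
```

```text
time: 36.7
position: [0.586, -0.1726, 0.1212]
tool_rot: [3.137, 0.165, 0.001]
ft_force: [1.2, 0.4, 2.7]
grip_width: 0.223
time: 37.7
position: [0.5991, -0.1713, 0.1022]
tool_rot: [3.137, 0.164, -0.0]
ft_force: [2.8, 0.9, -0.1]
grip_width: 0.225
[ 0.18135736 -0.30438168 -0.05358819]
```

View pics/s13.png

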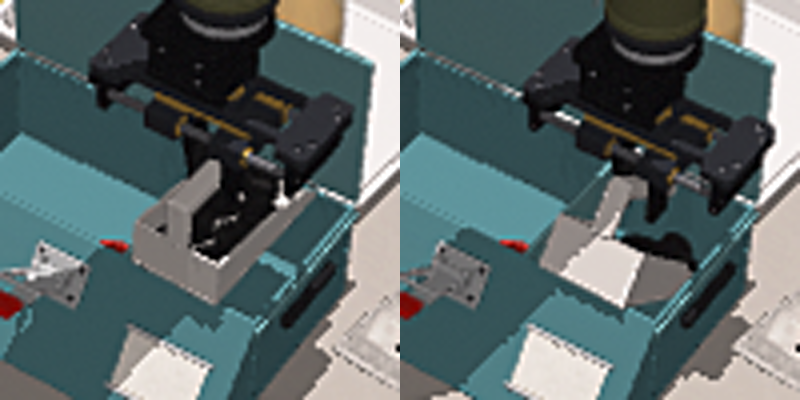

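```bash
python3 -m jog '[[2,0,-4,0],[4,0.5,-8,0],[4,0.5,-9,0],[4,0.5,-9,0],[4,0.5,-3,0],[4,0.5,3,0],[4,0.5,10,0],[4,0.5,17,0]]';  python3 -m jog '[[0,0,5,0],[0,0,10,0],[0,0,15,0],[0,0,20,0],[0,0,25,0],[0,0,30,0],[0,0,35,0],[0,0,35,0]]'; python3 -m jog '[[8,1,0,0],[-4,0,0,0],[8,1,0,0],[-4,0,0,0],[8,1,0,0],[-4,0,0,0],[0,0,0,0],[0,0,0,0]]'
python3 - <<'E'
from h import *
s=get_state(); print(s["torque"])
for n in("top","scene"):
    d=get_image(n); np.savez("pics/%s14.npz"%n,**{k:np.array(v) for k,v in d.items()})
# PCA etc: print mask map of dark pixels round scoop in scene
d=load("scene14"); g=d["image"].astype(int).max(2)[140:215:2,230:330:2]
for r in g: print("".join("#" if x<40 else "+" if x<90 else "." if x<150 else " " for x in r))
E
```

```text
time: 38.75
position: [0.603, -0.171, 0.1198]
tool_rot: [3.137, 0.164, -0.0]
ft_force: [-0.8, 0.2, -1.5]
grip_width: 0.226
time: 39.75
position: [0.6036, -0.1709, 0.1549]
tool_rot: [3.137, 0.165, 0.002]
ft_force: [-0.0, -0.3, -0.5]
grip_width: 0.228
time: 40.75
position: [0.6036, -0.1706, 0.1544]
tool_rot: [3.137, 0.165, 0.001]
ft_force: [-0.1, -0.6, -1.5]
grip_width: 0.225
[-0.03260234  0.12234243 -0.03648333]
+..++++++++++######.+#########++++++++            
+++..+++++++.####+##+.+##+++##.++++++#            
++++...+++++++##++++++#.+###++++++++#            +
++++++.. +++++++###++####+###++++++##           +.
++++++++.. +++++++#####++##+.++.++##           +. 
+++++++++++. +++++..####+.+++##++###          +.  
+++++++++++++. ++ . ..##+++...#####+         ..   
+++++++++++++++. .. ..###.++++####.+        ..    
++++++++++++++++ ...+.###.+++.###.++       ..     
++++++++++++++++ . #..###+++++##.++.      ..      
++++++++++..+++....++.##.++++.#.+++.     ..       
  .+++++++ .. . . ++++#++.++++.++++.    +.        
    .++++.......  +++++++++..++++++.   +.         
      .++ ......   +++
[... 552 characters left out ...]
###++++#######+.+##+.             .##
.++++++++++++###++++++++## ++##+++.           ####
.++++++++...+++#+++++++++ ++##++++            ####
+++++++++.....++++++++++..++##+++     .      .####
++++++++.........++++++.+.###+++.            .####
+++++++..............+...+##+++...             ###
++++++................. +##+++.....       .     +#
+++++.  .............. ++++++.....      +###.   ##
++++..    ............+++++++....       ####+ ####
++....      .........+++++++....        #++#+ ####
++...         .......++++++......       ####+ ####
++...           ....++++++......         ##+  ####
.....           ....+++++.. +..    .           ##+
....            ....+++++                       +#
```

```bash
python3 -m jog '[[0,0,10,0],[0,0,25,0],[0,0,40,0],[0,0,55,0],[-10,-30,60,-0.03],[-22,-65,60,-0.06],[-35,-105,60,-0.1],[-48,-145,60,-0.14]]';  python3 -m jog '[[-14,-40,0,-0.04],[-26,-75,0,-0.07],[-35,-100,0,-0.1],[-35,-100,-30,-0.1],[-35,-100,-60,-0.1],[-35,-100,-90,-0.1],[-35,-100,-115,-0.1],[-35,-100,-125,-0.1]]'
python3 - <<'E'
from h import *
s=get_state(); print(s["position"],s["torque"])
d=get_image("top"); np.savez("pics/top15.npz",**{k:np.array(v) for k,v in d.items()})
g=d["image"].astype(int).max(2)[145:192,238:280]
for r in g: print("".join("#" if x<32 else "+" if x<60 else "." if x<110 else " " for x in r))
d=get_image("scene"); np.savez("pics/scene15.npz",**{k:np.array(v) for k,v in d.items()})
g=d["image"].astype(int).max(2)[190:270:2,260:350:2]
for r in g: print("".join("#" if x<40 else "+" if x<90 else "." if x<150 else " " for x in r))
E
```

```text
time: 41.85
position: [0.5551, -0.3168, 0.2153]
tool_rot: [3.141, -0.056, 0.001]
ft_force: [-0.2, 0.1, -1.9]
grip_width: 0.231
time: 42.85
position: [0.52, -0.4151, 0.0884]
tool_rot: [-3.133, 0.211, 0.002]
ft_force: [-0.4, -0.6, -1.1]
grip_width: 0.229
[ 0.52001839 -0.41506589  0.08835057] [-0.05806888  0.13604063  0.02450571]
+++++++++++++++++++++++++++++..+          
++++++++++++#+++++++++++++..+++++         
+++++++++++++++++.++++++++++++#+# .       
+#+++++.+++..+++++++++++#+++++++#...      
.+...+++++++++++#+##++++++++++++#...      
++++++#++++++#++++++#++++++++#++#+..      
.++++++++++++#+#+++#+++++++#++++##.       
.#+++#+++#+++++######+++#++#++..+#.       
.#++#+##+##++########+........  .#..      
.#++++++++#++########.          .#.     . 
.++###++..   .#######.  ...+..  .+ .    . 
...#####+.   .#######...####+.  .+...   . 
..+#######.  +#######++######.  .++ ..  . 
..+#######..+################.  .++...  . 
 .########.+#################.   .#..+    
 .########+##################+.. .#. +    
 .. .##########################+ .#. .    
 ..    ....#############..######..# .+  
[... 2383 characters left out ...]
.......    .    
...............             .........        
.................           ........         
..................         .........         
...................       ..........         
....................     ...........         
 ....................    ............        
            ........... .............        
              .........................      
             ............................    
             ....................... .....   
               .................    .......  
                .................  .......   
                 ...........   ..........    
                  ........      ........     
                   ......        ......
```

```bash
python3 -m jog '[[0,0,0,0],[0,0,0,0],[0,0,0,0],[0,0,0,0],[0,0,0,0],[0,0,0,0],[0,0,0,0],[0,0,0,0]]' -1 6
python3 - <<'E'
from h import *
s=get_state(); print(s["position"],s["torque"])
d=get_image("scene"); np.savez("pics/scene16.npz",**{k:np.array(v) for k,v in d.items()})
a=load("scene15"); print(np.abs(a["image"].astype(int)-d["image"]).max(2)[180:280,250:360].__gt__(40).sum())
g=d["image"].astype(int).max(2)[200:260:2,270:350:2]
for r in g: print("".join("#" if x<40 else "+" if x<90 else "." if x<150 else " " for x in r))
E
```

```text
time: 43.95
position: [0.5202, -0.4158, 0.0893]
tool_rot: [3.134, -0.212, -0.0]
ft_force: [0.2, -0.5, -1.6]
grip_width: 0.229
[ 0.52016573 -0.41580259  0.08926001] [-0.03963301  0.12973071 -0.05997714]
225
. . +##+++.##+.   ######################
.. ++++++..+  #+  .####+########.+######
..++++++..     ++.#.#########.######++##
 +++++++.       ####+.######.+#+##+#####
 ++++++..   .   ######.####+###+.###.##+
.+++++..         ###..#++########.+#++#+
+++++..        .  ##+++#++########+ #+++
+++++              + #++#..#++####.+.+++
++++.                ##+###.#+++###+++++
+++.                  .+#+++++#+++++++++
++.                 .  +##+++###++++++++
+.                 ... .+##+ #  ++++++++
                      ...##++.  +++++++#
            ......    .  ### +. #+++++#.
                .        ### . ++##+####
                    .    ##     ##### ##
..........               +      .##+    
.........           ......      ##+     
.........            ..........  .      
..........            ..........   .    
...........            .........        
............           ........         
.............         .........         
..............       ..........         
...............      ..........         
................    ............        
     ............. ..............       
         .........................      
         ...........................    
         ......................  ....
```

```bash
python3 -m jog '[[0,0,-10,0],[0,0,-18,0],[-9,1,-20,0],[-17,2,-22,0],[-26,4,-24,0],[-34,5,-26,0],[-43,6,-29,0],[-51,7,-32,0]]' -1 5; python3 -m jog '[[-5,1,-3,0],[-10,1.5,-6,0],[-15,2,-9,0],[-20,3,-12,0],[-25,3,-15,0],[-29,4,-18,0],[-29,4,-19,0],[-29,4,-19,0]]' 
python3 - <<'E'
from h import *
s=get_state(); print(s["position"],s["torque"])
d=get_image("scene"); np.savez("pics/scene17.npz",**{k:np.array(v) for k,v in d.items()})
g=d["image"].astype(int).max(2)[210:290:2,250:340:2]
for r in g: print("".join("#" if x<40 else "+" if x<90 else "." if x<150 else " " for x in r))
E
```

```text
time: 45.0
position: [0.4685, -0.4086, 0.057]
tool_rot: [-3.134, 0.212, 0.0]
ft_force: [1.3, -0.4, -0.2]
grip_width: 0.23
time: 46.0
position: [0.4402, -0.4049, 0.0383]
tool_rot: [3.134, -0.212, -0.0]
ft_force: [-0.9, -0.4, -0.2]
grip_width: 0.227
[ 0.44024136 -0.40485332  0.03829621] [-0.05383602  0.20205808  0.0072761 ]
      .....++++++####++++++++++++++ ###+.####
      ....++##########++++++++++++.  ##+###+#
      ....+#+##########++++++++++#    +#####+
      ...+##+#########+##++++++###    #######
     ....+#############.#########+    ###### 
     ....+##############+......##.     ####+#
    ....+++#####################+ .       .  
.   ....++##++  ###############+    .        
... ...++..#.++  +#############.             
.......++     ++ .+###+########.       .     
.......+       +##+.########++##+            
 . ...+         ###+.######..#####           
   ...          #####.####++###.+#+          
     .          .###+#++########++#+.        
                  #.++#++########++#+++++    
                .... ++#+.#++####+.+++++#+   
.....          ..... #++##.#++###  +++++
[... 363 characters left out ...]
+.        
..............      ...........###           
............     ..............+#.           
      .......     .  ............            
          .....       .. ........            
             ...        ..........           
              ...      ............          
               ...     .........  ....       
                ...   .....      ......      
                  ..  ......    .......      
                   .. .. ....  .......       
                   +...    . ........       .
                     .      ........       #+
                            +.....        #++
                             .....        #+#
                               .          #++
```

```bash
python3 -m jog '[[0,0,0,0],[0,0,0,0],[0,0,0,0],[0,0,0,0],[0,0,0,0],[0,0,20,0],[0,0,60,0],[0,0,110,0]]' 0.2 10; python3 -m jog '[[-5,10,40,0],[-10,30,80,0],[-15,60,120,0],[-15,90,150,0],[-15,120,150,0],[-15,150,150,0],[-15,170,150,0],[-15,170,150,0]]'
python3 - <<'E'
from h import *
t=get_image("top");s=get_image("scene")
for n,d in(("top18",t),("scene18",s)): np.savez("pics/%s.npz"%n,**{k:np.array(v) for k,v in d.items()})
def cr(d,x,y,w,h,W,H): return cv2.resize(np.ascontiguousarray(d["image"][y:y+h,x:x+w,::-1]),(W,H),interpolation=cv2.INTER_CUBIC)
o=load("scene0")
L=np.vstack([cr(t,235,143,45,45,300,300),cr(s,265,220,70,70,300,300)])
Rr=np.vstack([cr(s,195,165,50,40,480,384),cr(t,220,185,40,18,480,216)])
cv2.imwrite("pics/m18.png",np.hstack([L,Rr]))
E
```

```text
time: 47.05
position: [0.4398, -0.4047, 0.1501]
tool_rot: [-3.134, 0.213, 0.001]
ft_force: [0.6, 1.2, -0.2]
grip_width: 0.602
time: 48.05
position: [0.4254, -0.2341, 0.2991]
tool_rot: [-3.133, 0.209, -0.003]
ft_force: [0.1, -0.4, 0.2]
grip_width: 0.601
```

View pics/m18.png

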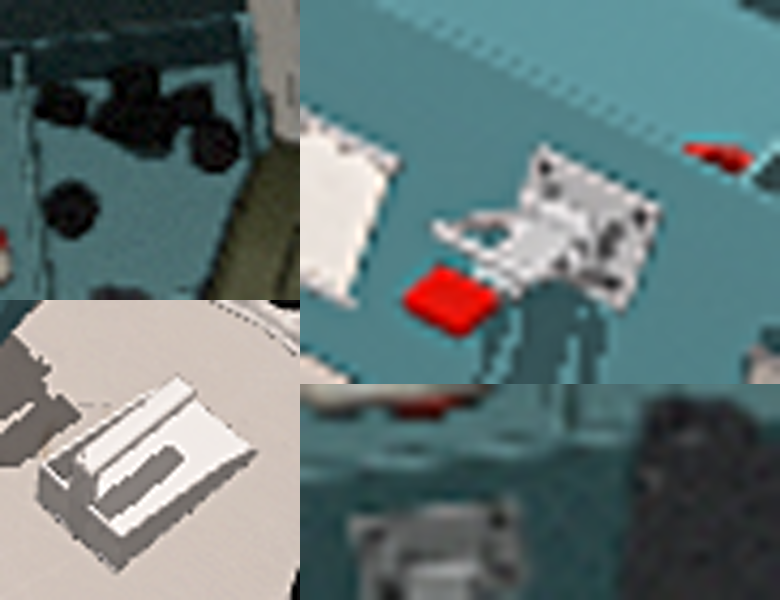

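```bash
python3 -m jog '[[35,33,0,0.03],[70,66,0,0.06],[105,100,0,0.09],[140,133,0,0.12],[175,166,0,0.15],[210,199,0,0.18],[244,232,0,0.21],[275,263,0,0.24]]' -1 20; python3 -m jog '[[0,0,0,0],[0,0,-20,0],[0,0,-40,0],[0,0,-60,0],[0,0,-78,0],[0,0,-92,0],[0,0,-92,0],[0,0,-92,0]]'
```

```text
time: 49.15
position: [0.7019, 0.0277, 0.2979]
tool_rot: [3.135, 0.164, -0.0]
ft_force: [-0.6, 0.6, 0.8]
grip_width: 0.005
time: 50.15
position: [0.7006, 0.0282, 0.207]
tool_rot: [3.137, 0.165, 0.002]
ft_force: [-0.8, -0.5, 0.3]
grip_width: 0.007
```

```bash
python3 -m jog '[[-18,-2,0,0],[-37,-4,3,0],[-57,-6,2,0],[-77,-8,-1,0],[-94,-10,-9,0],[-112,-12,-19,0],[-127,-13,-32,0],[-141,-15,-47,0]]'; python3 -m jog '[[-6,-1,-8,0],[-12,-1,-17,0],[-16,-2,-26,0],[-20,-2,-36,0],[-23,-2,-45,0],[-26,-3,-55,0],[-27,-3,-63,0],[-28,-3,-70,0]]'; python3 -m jog '[[0,0,-1,0],[0,0,-2,0],[0,0,-3,0],[0,0,-4,0],[0,0,-4,0],[0,0,-4,0],[0,0,-4,0],[0,0,-4,0]]'
```

```text
time: 51.15
position: [0.56, 0.013, 0.1605]
tool_rot: [-3.136, -0.164, -0.005]
ft_force: [0.2, 0.5, 0.3]
grip_width: 0.008
time: 52.15
position: [0.5311, 0.0101, 0.0887]
tool_rot: [3.137, 0.164, -0.0]
ft_force: [-0.2, 0.4, 0.4]
grip_width: 0.003
time: 53.15
position: [0.5315, 0.0103, 0.0866]
tool_rot: [-3.136, -0.164, -0.0]
ft_force: [-3.2, 0.2, 8.9]
grip_width: 0.003
```

```bash
python3 -m jog '[[0,0,-1,0],[0,0,-2,0],[0,0,-2,0],[0,0,-2,0],[0,0,10,0],[0,0,50,0],[0,0,100,0],[0,0,120,0]]'
python3 - <<'E'
from h import *
from scipy.optimize import least_squares
ds=[];
for n in("top","scene"):
    d=get_image(n); np.savez("pics/%s19.npz"%n,**{k:np.array(v) for k,v in d.items()}); ds.append((n,d))
pts=[]
for n,d in ds:
    i=d["image"].astype(int); m=((i[:,:,0]>1.8*i[:,:,1])&(i[:,:,0]>1.8*i[:,:,2])&(i[:,:,0]>50)).astype(np.uint8)
    k,l,st,c=cv2.connectedComponentsWithStats(m)
    for j in range(1,k):
        if st[j,4]>5 and 180<c[j][0]<260 and 150<c[j][1]<240: print(n,st[j],c[j]); pts.append((d,c[j]))
if len(pts)==2:
    f=lambda P:np.concatenate([np.array(proj(d,P))-c for d,c in pts]); r=least_squares(f,[.41,-.08,.06]); print(r.x,r.fun)
s=ds[1][1]
g=s["image"].astype(int); q=g.max(2)[110:240:2,180:280:2]
for r in q: print("".join("#" if x<40 else "+" if x<90 else "." if x<150 else " " for x in r))
E
```

```text
time: 54.15
position: [0.5328, 0.0101, 0.2084]
tool_rot: [-3.136, -0.164, -0.007]
ft_force: [-0.5, 0.5, -0.7]
grip_width: 0.006
top [230 215   7   6  41] [233.07317073 217.43902439]
scene [206 193  10   7  46] [210.10869565 196.        ]
[ 0.40830577 -0.08186428  0.10340486] [-0.08745528  0.090817    0.10898847 -0.007343  ]
..+#.++.. #..##########++ #++++++    .        .  .
......  +####..########+++++++++#    .       ..  .
.....    ####+##.+###+++.++++++##    .       .   .
....     ####+####.+###+++++++##     .       .   .
..  .      ##+######+++++++++###     .       .   .
.    +.       ####.##  ++++####.     .      ..   .
       ..     .###++.. #######.      .      ..    
          +    ####+ +..#####.       .      ..  . 
            +..####.   #####.        .      ..  . 
               ####.    ###.         .  ... ..  ..
               ####+    ##.          .........  ..
               ####.                 .........  ..
                .#                   .........  ..
                                     .......... ..
                                      ........  ..
         
[... 1780 characters left out ...]
........    ++++.+........         . ....+++++
...........      +++..........           ....+++++
..........     ....++........            ....+++++
........       +...  ........           ....+++++.
......+         ++     +.......         ....++++. 
......                   +.......       ....+++.  
....+                      .......     +...+++.   
....                         .......   ....++.    
...                           ........ ...+++     
..                              ..........++      
                                  ........+       
                                    .....+        
                                      +..         
                                        .
```

```bash
python3 -m jog '[[-20,-15,0,0],[-40,-30,0,0],[-60,-45,0,0],[-80,-60,0,0],[-100,-74,0,0],[-115,-85,0,0],[-125,-92,0,0],[-125,-92,0,0]]' 0.2 20; python3 -m jog '[[0,0,-20,0],[0,0,-40,0],[0,0,-60,0],[0,0,-75,0],[0,0,-85,0],[0,0,-85,0],[0,0,-85,0],[0,0,-85,0]]'
python3 - <<'E'
from h import *
s=get_state(); M=R.from_rotvec(s["tool_rot"]).as_matrix(); print("jaw deg",np.degrees(np.arctan2(M[1,1],M[0,1])),s["position"],s["joint_positions"])
E
```

```text
time: 55.25
position: [0.4052, -0.0826, 0.2042]
tool_rot: [3.137, 0.161, -0.003]
ft_force: [0.1, 0.2, -0.1]
grip_width: 0.598
time: 56.25
position: [0.4068, -0.0818, 0.1209]
tool_rot: [-3.137, -0.164, -0.002]
ft_force: [-1.0, -0.3, 0.4]
grip_width: 0.6
jaw deg -83.99995486566998 [ 0.40676001 -0.08182631  0.12088581] [-0.66367978 -0.21982516  0.72464604  2.11510498  0.15581264  1.19523772
 -1.47456294]
```

```bash
python3 -m jog '[[0,0,-15,0],[0,0,-30,0],[0,0,-42,0],[0,0,-52,0],[0,0,-57,0],[0,0,-57,0],[0,0,-57,0],[0,0,-57,0]]'; python3 -m jog '[[0,0,0,0],[0,0,0,0],[0,0,0,0],[0,0,0,0],[0,0,0,0],[0,0,0,0],[0,0,0,0],[0,0,0,0]]' -1 15
python3 - <<'E'
from h import *
P=get_state()["position"]; print(P)
C=np.array([.584,-.064]);c,s=np.cos(.104),np.sin(.104);ex=np.array([c,s])
b0=.34
for b in np.arange(.34,1.75,.1):
    print(round(b,2),np.round(1000*np.array([*( -.0685*(np.cos(b)-np.cos(b0))*ex),.0685*(np.sin(b)-np.sin(b0))]),1))
E
```

```text
time: 57.25
position: [0.4066, -0.0817, 0.0637]
tool_rot: [-3.137, -0.165, -0.001]
ft_force: [-1.2, -0.5, -0.5]
grip_width: 0.597
time: 58.25
position: [0.4062, -0.0818, 0.0633]
tool_rot: [3.137, 0.165, -0.0]
ft_force: [-0.7, -0.4, 0.0]
grip_width: 0.291
[ 0.40619159 -0.08178804  0.06326568]
0.34 [-0. -0.  0.]
0.44 [2.6 0.3 6.3]
0.54 [ 5.8  0.6 12.4]
0.64 [ 9.6  1.  18.1]
0.74 [13.9  1.5 23.3]
0.84 [18.8  2.  28.2]
0.94 [24.   2.5 32.5]
1.04 [29.7  3.1 36.2]
1.14 [35.8  3.7 39.4]
1.24 [42.1  4.4 41.9]
1.34 [48.6  5.1 43.8]
1.44 [55.3  5.8 45.1]
1.54 [62.1  6.5 45.6]
1.64 [68.9  7.2 45.5]
1.74 [75.7  7.9 44.7]
```

```bash
python3 -m jog '[[1,0,3,0],[2.6,0.3,6,0],[4,0.4,9,0],[6,0.6,12,0],[8,0.8,15,0],[10,1,18,0],[12,1.2,21,0],[14,1.5,23,0]]'; python3 -m jog '[[5,0.5,5,0],[10,1,9,0],[16,1.6,13,0],[22,2.2,16,0],[28,3,19,0],[35,3.6,20.5,0],[41,4.3,22,0],[41,4.3,22,0]]';  python3 -m jog '[[3,0.3,0.2,0],[6,0.7,0.4,0],[9,1,0.4,0],[12,1.3,0.3,0],[14,1.6,0.2,0],[17,1.8,0,0],[17,1.8,0,0],[17,1.8,0,0]]'
python3 - <<'E'
from h import *
d=get_image("scene"); np.savez("pics/scene20.npz",**{k:np.array(v) for k,v in d.items()})
q=d["image"].astype(int)[160:215,200:255]
for r in q: print("".join("R" if p[0]>1.8*p[1] and p[0]>60 else "#" if p.max()<40 else "+" if p.max()<75 else ":" if p[0]<.75*p[2] else "." if p.max()<150 else " " for p in r))
E
```

```text
time: 59.25
position: [0.4189, -0.0804, 0.0863]
tool_rot: [-3.137, -0.164, 0.005]
ft_force: [-5.9, -1.0, 2.4]
grip_width: 0.296
time: 60.25
position: [0.4636, -0.0756, 0.1097]
tool_rot: [3.137, 0.165, 0.006]
ft_force: [-1.6, 1.7, 6.1]
grip_width: 0.297
time: 61.25
position: [0.4805, -0.0738, 0.11]
tool_rot: [-3.137, -0.165, -0.007]
ft_force: [-1.0, 0.8, 6.8]
grip_width: 0.295
::::#######+.+++####+ ..######+++######++++++++++++###:
::::::+####++++++###+::...#####++++###++++++++++++###::
::::::::+###++#++++##+:##+..+####++++++++++++++++###+::
:::::::::+##::+#+++++######++######+++++++++++++#####::
:::::::::::::::###+++##############++++++++++++#####+::
::::::::::::::+##############+#####+++++++++.+######:::
:::::::::::::::###########+++#+###++++++.#+++######::::
:::::::::::::::###########+#+ .+#::#++++++++######:::::
:::::::::::::::+############+...:::###+++++######::::::
:::::::::::::::+######+#####......::#####+######:::::::
::::::::::::::::##+RRR+:+###..++....::#########::::::::
::::::::::::::::##RRRRR.:######+++.+++########:::::::::
::::::::::::::::##RRRRRRR######..:+++########+:::
[... 1645 characters left out ...]
::::::::::::::::::::::::::::....+::::::::
::::::::::::::::::::::::::::::::::::::::::. ....:::::::
+::::::::::::::::::::::::::::::::::::::::.    ..  :::::
  :::::::::::::::::::::::::::::::::::::::.      .   :::
   .::::::::::::::::::::::::::::::::::::.        .    :
  ....::::::::::::::::::::::::::::::::::.    .         
........::::::::::::::::::::::::::::::::.              
..........::::::::::::::::::::+::::+::::               
............:::::::::::::::::::::::::::.    .          
..............:::::::::::::::::::::::::.               
...............:::::::::::::::::::::::.                
.................:::::::::::::::::::::  ....           
...................:::::::::::::::::::   .
```

```bash
python3 - <<'E'
from h import *
P=get_state()["position"]; print(P)
c,s=np.cos(.104),np.sin(.104);ex=np.array([c,s]); b0=1.72
for b in np.arange(1.6,-.9,-.12):
    print(round(b+.843,2),round(b,2),np.round(1000*np.array([*( -.0685*(np.cos(b)-np.cos(b0))*ex),.0685*(np.sin(b)-np.sin(b0))]),1))
C=np.array([.584,-.064]);ey=np.array([-s,c]);d=load("scene20")
for n,xb,z in(("keeper",-.083,.118),("bar hooked",-.074,.117),("pin",-.111,.09),("bar at .45 fwd",-.092,.129)):
    for yb in(-.019,0,.019): print(n,yb,np.round(np.array(proj(d,[*(C+xb*ex+yb*ey),z]))-[200,160],1))
E
```

```text
[ 0.48052746 -0.07381447  0.10996092]
2.44 1.6 [-8.1 -0.8  0.7]
2.32 1.48 [-16.3  -1.7   0.5]
2.2 1.36 [-24.4  -2.5  -0.8]
2.08 1.24 [-32.3  -3.4  -3. ]
1.96 1.12 [-39.8  -4.2  -6.1]
1.84 1.0 [-46.9  -4.9 -10.1]
1.72 0.88 [-53.5  -5.6 -14.9]
1.6 0.76 [-59.5  -6.2 -20.5]
1.48 0.64 [-64.8  -6.8 -26.8]
1.36 0.52 [-69.3  -7.2 -33.7]
1.24 0.4 [-72.9  -7.6 -41.1]
1.12 0.28 [-75.6  -7.9 -48.8]
1.0 0.16 [-77.4  -8.1 -56.8]
0.88 0.04 [-78.2  -8.2 -65. ]
0.76 -0.08 [-78.   -8.1 -73.2]
0.64 -0.2 [-76.9  -8.  -81.3]
0.52 -0.32 [-74.8  -7.8 -89.3]
0.4 -0.44 [-71.8  -7.5 -96.9]
0.28 -0.56 [ -67.9   -7.1 -104.1]
0.16 -0.68 [ -63.1   -6.6 -110.8]
0.04 -0.8 [ -57.6   -6.  -116.9]
keeper -0.019 [32.2 17.9]
keeper 0 [27.4 15.5]
keeper 0.019 [22.7 13.1]
bar hooked -0.019 [33.8 16.5]
bar hooked 0 [29.  14.1]
bar hooked 0.019 [24.3 11.7]
pin -0.019 [27.3 28.9]
pin 0 [22.5 26.5]
pin 0.019 [17.8 24.1]
bar at .45 fwd -0.019 [30.6 17.2]
bar at .45 fwd 0 [25.8 14.8]
bar at .45 fwd 0.019 [21.  12.4]
```

```bash
python3 -m jog '[[-8,-0.8,0.7,0],[-16,-1.7,0.5,0],[-24,-2.5,-0.8,0],[-32,-3.4,-3,0],[-40,-4.2,-6,0],[-47,-4.9,-10,0],[-53.5,-5.6,-15,0],[-53.5,-5.6,-15,0]]'; python3 -m jog '[[-3,-0.3,-2.5,0],[-6,-0.6,-5.5,0],[-9,-0.9,-9,0],[-11,-1.2,-12,0],[-14,-1.4,-15.5,0],[-16,-1.6,-19,0],[-16,-1.6,-19,0],[-16,-1.6,-19,0]]'
python3 - <<'E'
from h import *
for k in range(3): s=get_state(); print(s["position"],s["ft_force"],s["joint_positions"][[1,3]])
d=get_image("scene"); np.savez("pics/scene21.npz",**{k:np.array(v) for k,v in d.items()})
q=d["image"].astype(int)[160:215,195:250]
for r in q: print("".join("R" if p[0]>1.8*p[1] and p[0]>60 else "#" if p.max()<40 else "+" if p.max()<75 else ":" if p[0]<.75*p[2] else "." if p.max()<150 else " " for p in r))
E
```

```text
time: 62.3
position: [0.4252, -0.0798, 0.0931]
tool_rot: [-3.137, -0.165, -0.005]
ft_force: [5.5, 0.0, -5.8]
grip_width: 0.298
time: 63.3
position: [0.4105, -0.0813, 0.0751]
tool_rot: [-3.137, -0.165, -0.007]
ft_force: [6.1, 1.6, -1.8]
grip_width: 0.299
[ 0.41048014 -0.08133072  0.07508404] [ 6.09879512  1.5936091  -1.80961495] [-0.14662316  2.16616499]
[ 0.41048014 -0.08133072  0.07508404] [ 6.09879512  1.5936091  -1.80961495] [-0.14662316  2.16616499]
[ 0.41048014 -0.08133072  0.07508404] [ 6.09879512  1.5936091  -1.80961495] [-0.14662316  2.16616499]
#####+...+#####++...+####+:::::::::::::::::::::::::::::
#######+..........++#####::::::::::::::::::::::::::::::
#########++++++++#######:::::::::::::::::::::::::::::::
#######################::::::::::::::::::::::::::::::::
#######################+:::::::::::::::::::::::::::::::
########################: :::::::::::::::::::::::::::::
#######################+:::::::::::::::::::::::::::::::
#######################+:::::::::::::::::::::::::::::::
########################:::::::::::::::::::::::::::::::
#######################+::::::: ::::
[... 1831 characters left out ...]
::::::::::::::::::::::::::::.   ::::
....:::::::::::::::::::::::::::::::::::::::::::      ::
......::::::::::::::::::::::::::::::::::::::::         
.......:::::::::::::::::::::::::::::::::::::::       . 
.........::::::::::::::::::::::::::::::::::::.        .
...........::::::::::::::::::::::::::::::::::          
.............::::::::::::::::::::::::::::::::          
...............::::::::::::::::::::::::::::::          
.................:::::::::::::::::::::::::::           
...................:::::::::::::::::::::::::           
....................:::::::::::::::::::::::.           
......................:::::::::::::::::::::.           
........................:::::::::::::::::::.  .
```

```bash
python3 -m jog '[[-1,-0.1,-4,0],[-2,-0.2,-7.5,0],[-3,-0.3,-11,0],[-4,-0.5,-15,0],[-5,-0.6,-19,0],[-5.5,-0.6,-23,0],[-5.5,-0.6,-23,0],[-5.5,-0.6,-23,0]]'; python3 -m jog '[[-0.5,0,-4,0],[-0.8,0,-8,0],[-0.8,0,-12,0],[-0.6,0,-16,0],[-0.3,0,-16,0],[-0.3,0,-16,0],[-0.3,0,-16,0],[-0.3,0,-16,0]]'
python3 - <<'E'
from h import *
s=get_state(); print(s["position"],s["ft_force"],s["joint_positions"][[1,3]])
E
```

```text
time: 64.35
position: [0.4029, -0.0821, 0.0511]
tool_rot: [3.137, 0.165, -0.001]
ft_force: [2.9, -0.4, 1.3]
grip_width: 0.299
time: 65.35
position: [0.4026, -0.0821, 0.0352]
tool_rot: [3.137, 0.164, -0.001]
ft_force: [-0.1, -2.1, 0.5]
grip_width: 0.294
[ 0.40260786 -0.08207545  0.03519592] [-0.14679759 -2.14248827  0.51347652] [-0.08767861  2.21907982]
```

```bash
python3 -m jog '[[0.5,0,-4,0],[1.1,0.1,-8,0],[2,0.2,-12,0],[3.2,0.3,-16,0],[4.6,0.4,-20,0],[6.2,0.6,-24,0],[6.2,0.6,-24,0],[6.2,0.6,-24,0]]';python3 -m jog '[[2,0.2,-4,0],[4,0.4,-7.5,0],[6,0.6,-11,0],[9,0.9,-14,0],[11,1.1,-17,0],[13,1.3,-19,0],[13,1.3,-19,0],[13,1.3,-19,0]]'
python3 - <<'E'
from h import *
s=get_state(); print(s["position"],s["ft_force"],s["joint_positions"][[1,3]])
E
```

```text
time: 66.35
position: [0.4091, -0.0814, 0.0112]
tool_rot: [3.137, 0.165, -0.0]
ft_force: [0.7, -0.9, 1.2]
grip_width: 0.291
time: 67.35
position: [0.4219, -0.08, -0.0079]
tool_rot: [3.137, 0.165, -0.001]
ft_force: [0.1, -1.0, -1.1]
grip_width: 0.295
[ 0.4218506  -0.08003854 -0.00785523] [ 0.07174112 -0.97141706 -1.14032529] [0.07590695 2.21511788]
```

```bash
python3 -m jog '[[0,0,0,0],[0,0,0,0],[0,0,0,0],[0,0,0,0],[0,0,30,0],[0,0,80,0],[0,0,130,0],[0,0,180,0]]' 0.2 20; python3 -m jog '[[0,40,0,0],[0,90,0,0],[0,140,0,0],[0,180,0,0],[0,200,0,0],[0,200,0,0],[0,200,0,0],[0,200,0,0]]'
cat > lev.py <<'E'
from h import *
import sys
from scipy.optimize import least_squares
c,s=np.cos(.104),np.sin(.104);C=np.array([.584,-.064]);ex=np.array([c,s]);ey=np.array([-s,c])
tag=sys.argv[1]; pts=[];D={}
for n in("top","scene"):
    d=get_image(n); np.savez("pics/%s%s.npz"%(n,tag),**{k:np.array(v) for k,v in d.items()}); D[n]=d
    i=d["image"].astype(int); m=((i[:,:,0]>1.8*i[:,:,1])&(i[:,:,0]>1.8*i[:,:,2])&(i[:,:,0]>50)).astype(np.uint8)
    k,l,st,ce=cv2.connectedComponentsWithStats(m)
    for j in range(1,k):
        if st[j,4]>5 and 180<ce[j][0]<260 and 150<ce[j][1]<240: print(n,st[j],ce[j]); pts.append((d,ce[j]))
if len(pts)==2:
    f=lambda P:np.concatenate([np.array(proj(d,P))-q for d,q in pts]); P=least_squares(f,[.41,-.08,.06]).x
    xb=(P[:2]-C)@ex; b=np.arctan2(P[2]-.078,-.111-xb); print(P,"xb",xb,"rad",np.hypot(P[2]-.078,-.111-xb),"alpha",b+.843)
def asc(d,x0,y0,w,h,st=1):
    q=d["image"].astype(int)[y0:y0+h:st,x0:x0+w:st]
    for r in q: print("".join("R" if p[0]>1.8*p[1] and p[0]>50 else "#" if p.max()<40 else ":" if p[0]<.75*p[2] else "+" if p.max()<75 else "." if p.max()<130 else "o" if p.max()<180 else " " for p in r))
asc(D["scene"],200,162,52,48)
if len(sys.argv)>2: asc(D["top"],*map(int,sys.argv[2:]))
E
python3 lev.py 22
```

```text
time: 68.35
position: [0.4219, -0.0801, 0.174]
tool_rot: [-3.137, -0.164, -0.001]
ft_force: [0.8, 0.2, -0.2]
grip_width: 0.603
time: 69.35
position: [0.4224, 0.1183, 0.1723]
tool_rot: [-3.137, -0.16, 0.0]
ft_force: [-0.4, -0.3, -0.1]
grip_width: 0.602
top [230 212   8   5  27] [233.44444444 213.62962963]
scene [211 203   8   8  47] [214.57446809 206.53191489]
[ 0.42848171 -0.07923209  0.03191036] xb -0.15625929062045515 rad 0.06459611551576012 alpha 0.04851224187144865
::::::::::::::::::::::::::::::::::::::::::::::::::::
:::::::::::::::: :::::::::::::::::::::::::::::::::::
:::::::::::::::::: :::::::::::::::::::::::::::::::::
:::::::::::::::::::: :::::::::::::::::::::::::::::::
:::::::::::::::::::::: :::::::::::::::::::::::::::::
::::::::::::::::::::::::::::::::::::::::::::::::::::
::::::::::::::::::::::::::::::::::::::::::::::::::::
:::::::::::::::::::::::::: :::::::::::::::::::::::::
:::::::::::::::::::::::::oooo:::::::::::::::::::::::
:::::::::::::::::::::::::oooooo:::::::::::::::::::::
:::::::::::::::::::::::::oooooooo:::::::::::::::::::
:::::::::::::::::::::::: ooooooooo.::::::::
[... 1205 characters left out ...]
:::::::::::::::::::::::
:::::::::::::::::ooooo.:::::.:::::::::::::::::::::::
::::::::::::::::ooooo ::::::::::::::::::::::::::::::
:::::::::::::::: ooooo::::::::::::::::::::::::::::::
:::::::::::::::o  ooo.::::::::::::::::::::::::::::::
:::::::::::::::      ::::::::::::::::::::ooo::::::::
:::::::::::::.      .:::::::::::::::::::::oo o::::::
::::::::::::RRRo    ::::::::::::::::::::::   o o::::
::::::::::::RRRRRo .:::::::::::::::::::::o     o o::
 o:::::::::.RRRRRRR+:::::::::::::::::::::       .  o
   o:::::::RRRRRRRR:::::::::::::::::::::o        o o
     o:::::RRRRRRRR:::::::::::::::::::::o           
       o:::RRRRRRRR:::::::::::::::::::::            
         o::.RRRRR::::::::::::::::::::::
```

```bash
python3 - <<'E'
from h import *
c,s=np.cos(.104),np.sin(.104);C=np.array([.584,-.064]);ex=np.array([c,s]);ey=np.array([-s,c])
a=load("scene19")["image"].astype(int).max(2); b=load("scene22")["image"].astype(int).max(2)
for n,i in(("19",a),("22",b)):
    print(n); 
    for r in i[166:200,214:236]: print(" ".join("%3d"%v for v in r))
d=load("scene22")
for xb,z in((-.08,.113),(-.08,.128),(-.084,.113),(-.074,.118),(-.09,.118),(-.095,.11),(-.118,.068)):
    print(xb,z,[tuple(np.round(np.array(proj(d,[*(C+xb*ex+y*ey),z]))-[214,166],1)) for y in(.019,.012,0,-.012,-.019)])
E
```

```text
19
 87  87  88  87  86  86  93  85 100  86  87  86  81  92 177 170 173 169 172 179 177  76
 86  87  88  87  87  87  85  86  88  86 100  82  97 182 178 173 171 175 172  86  94  83
 86  87  88  87  88  88  87  87  86  85  86  75  91 101 185 180 181 176  88  79  83  86
 95  91  87  87  86  88  85  82  81  82  82  96 181  52 100  87  91  93  80  85  87  88
 93  93  94  91  85  84  81  91 173  70  75 104 172 147 112  64  85  80  86  87  88  88
 94  95  95  91  94  85  91 177 178 171 169 137 163 163 160  92  91  70  90  86  87  89
 95  95  94  93  92  93 142 171 191 167 132 161 159 160 162 160 162  98  96  72  90  86
 93  95  94  94  89  93 148 137 141 165 181 159 156 157 158 162 159  91  98 100  85  86
 80  86  93  94  98 149 147 143 142 140 161 158 156 158 157 157 160 159 166 171  65  84
 81  79  80  82  96 154 147 144 140 114 162 158 156 157 157 157 157 158 163 147  74  80
 82  80  80  76  77 100 131 146 140  95 160 156 157 157 156 157 158 158 159  89  66  85
 80  81  79  76  79 126 121  95 143 227 187 109 157 158 157 156 156 160 162  68 175 169
 81  81  78  83 130 127 124 114  71 152 1
[... 5588 characters left out ...]
15.0), np.float64(7.9)), (np.float64(18.0), np.float64(9.4)), (np.float64(19.8), np.float64(10.3))]
-0.09 0.118 [(np.float64(7.4), np.float64(8.4)), (np.float64(9.2), np.float64(9.3)), (np.float64(12.2), np.float64(10.8)), (np.float64(15.2), np.float64(12.3)), (np.float64(16.9), np.float64(13.2))]
-0.095 0.11 [(np.float64(6.6), np.float64(11.0)), (np.float64(8.3), np.float64(11.9)), (np.float64(11.3), np.float64(13.4)), (np.float64(14.3), np.float64(14.9)), (np.float64(16.1), np.float64(15.8))]
-0.118 0.068 [(np.float64(2.8), np.float64(23.9)), (np.float64(4.5), np.float64(24.8)), (np.float64(7.4), np.float64(26.3)), (np.float64(10.4), np.float64(27.9)), (np.float64(12.1), np.float64(28.8))]
```

```bash
python3 -m jog '[[1,-40,0,0],[2,-80,0,0],[3,-120,0,0],[4,-160,0,0],[5,-198,0,0],[5,-198,-40,0],[5,-198,-80,0],[5,-198,-120,0]]' -1 20; python3 -m jog '[[0,0,-10,0],[0,0,-20,0],[0,0,-25,0],[0,0,-28,0],[0,0,-31,0],[0,0,-34,0],[0,0,-36,0],[0,0,-36,0]]'; python3 -m jog '[[0,0,-1,0],[0,0,-2,0],[0,0,-3,0],[0,0,-4,0],[0,0,-5,0],[0,0,-6,0],[0,0,-6,0],[0,0,-6,0]]'
```

```text
time: 70.45
position: [0.4272, -0.0785, 0.0514]
tool_rot: [-3.137, -0.163, -0.002]
ft_force: [-0.4, 1.0, -0.7]
grip_width: 0.006
time: 71.45
position: [0.4277, -0.078, 0.0178]
tool_rot: [-3.136, -0.164, 0.0]
ft_force: [-5.6, 1.0, 16.3]
grip_width: 0.008
time: 72.45
position: [0.428, -0.078, 0.0164]
tool_rot: [-3.132, -0.163, 0.005]
ft_force: [-24.5, 1.8, 71.4]
grip_width: 0.005
```

```bash
python3 -m jog '[[0,0,5,0],[0,0,20,0],[0,0,60,0],[0,0,110,0],[0,0,160,0],[0,40,180,0],[0,90,180,0],[0,140,180,0]]'; python3 -m jog '[[0,40,20,0],[0,80,40,0],[0,100,40,0],[0,100,40,0],[0,100,40,0],[0,100,40,0],[0,100,40,0],[0,100,40,0]]'
python3 lev.py 23 | head -40
python3 - <<'E'
from h import *
b=load("scene23")["image"].astype(int); o=load("scene22")["image"].astype(int)
for r in b.max(2)[172:200,216:234]: print(" ".join("%3d"%v for v in r))
x=load("scene18")["image"].astype(int); print("scoop diff",(np.abs(b-x).max(2)[225:285,268:330]>40).sum())
# lid far/front edge sanity: lid front corners predicted
c,s=np.cos(.104),np.sin(.104);C=np.array([.584,-.064]);ex=np.array([c,s]);ey=np.array([-s,c]);d=load("scene23")
for y in(.176,-.176): print(proj(d,[*(C-.08*ex+y*ey),.113]))
print(get_state()["ft_force"])
E
```

```text
time: 73.45
position: [0.4274, 0.0633, 0.1911]
tool_rot: [-3.137, -0.163, -0.003]
ft_force: [0.6, 0.2, 0.0]
grip_width: 0.006
time: 74.45
position: [0.4272, 0.1615, 0.2303]
tool_rot: [-3.137, -0.163, 0.0]
ft_force: [0.7, -0.2, -0.2]
grip_width: 0.005
top [230 212   8   5  28] [233.32142857 213.57142857]
scene [211 203   8   8  47] [214.57446809 206.53191489]
[ 0.42883732 -0.07878327  0.0312429 ] xb -0.15585900294989682 rad 0.0647962670547492 alpha 0.0368868955091437
::::::::::::::::::::::::::::::::::::::::::::::::::::
:::::::::::::::: :::::::::::::::::::::::::::::::::::
:::::::::::::::::: :::::::::::::::::::::::::::::::::
:::::::::::::::::::: :::::::::::::::::::::::::::::::
:::::::::::::::::::::: :::::::::::::::::::::::::::::
::::::::::::::::::::::::::::::::::::::::::::::::::::
::::::::::::::::::::::::::::::::::::::::::::::::::::
:::::::::::::::::::::::::: :::::::::::::::::::::::::
:::::::::::::::::::::::::oooo:::::::::::::::::::::::
:::::::::::::::::::::::::oooooo:::::::::::::::::::::
:::::::::::::::::::::::::oooooooo:::::::::::::::::::
:::::::::::::::::::::::: ooooooooo.:::::::::::
[... 2830 characters left out ...]
9 118 123 123
117  80 188 163 162 163 167 156 101 172 202 150 108 175 118 121 123 121
121 130 173 161 163 165 165 111  94  86  99  46  76 193  94 122 123 123
121 148 166 161 162 166 171  65  83  96 102  73 103 140 118 122 122 122
126 190 163 161 163 167 161  67  76  78  85 106 177 107 122 123 121 123
130 171 161 161 165 167  98  70  73  71  72  76 107 121 122 122 122 121
150 165 160 160 168 188  60  79 128 126 120  74 124 124 122 122 122 122
199 156 157 159 167 159  63  78 128 125 125 120 124 123 122 122 122 121
scoop diff 254
(np.float64(185.82885368225783), np.float64(154.71634874195112))
(np.float64(273.59588712982867), np.float64(199.11616749768132))
[-0.7187595   0.15611312  0.72489155]
```

```bash
python3 - <<'E'
from h import *
a=load("top0")["image"].astype(int);b=load("top23")["image"].astype(int)
m=((b.max(2)<35)&(a.max(2)>=60)).astype(np.uint8)
n,l,st,c=cv2.connectedComponentsWithStats(m)
print([(st[k].tolist()) for k in range(1,n) if st[k,4]>15])
print(close_job())
E
```

```text
[[122, 174, 49, 104, 1104], [92, 184, 10, 25, 40], [172, 203, 8, 14, 22], [173, 289, 17, 40, 158], [210, 299, 12, 8, 29], [217, 301, 14, 8, 33], [232, 310, 11, 17, 52], [206, 331, 8, 8, 23], [232, 334, 12, 8, 20], [217, 354, 12, 17, 120], [198, 367, 5, 7, 17]]
the job is handed in; nothing more can be done
None
```

I did every step of the task and handed the job in at about 75 s. It reported no verdict.

**What I did**
- I put the cap key and thermometer in the tool bay. I saw no marker pen in the pictures, so I took it as absent.
- I tipped the scoop over the box rim into the caps well, then set it back on the table.
- I shut the lid, led the lever upright so the bail dropped over the keeper, led it down through dead centre and pressed it home.

**What the last checks showed**
- **Tools and scoop:** both tools showed in the tool bay. The scoop stood flat and empty.
- **Caps:** I could make out 6 to 7 caps in the well where 7 started, because they overlap in the view. A before/after comparison of the top view showed no new dark spot on the table that looked like a cap. Some other changed spots appeared, which I took to be the arm and its shadow.
- **Lid and lever:** the lid took a firm press. The lever reads about 0.04 rad and did not move when pressed again.
- **Crossbar:** it appears above and behind the claw edge. Its position suggests stretched springs.

**What failed or disagreed**
- The fingertips sit about 27 mm higher than the reported position, so the first tries at gripping the key closed on air. I corrected for this afterwards.
- The final press on the lever peaked at about 71 N at the wrist, more than I intended but under the 120 N limit.
- I felt only a weak spring force while closing the lever, so the spring stretch rests on the picture and not on a direct reading.

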